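Clamp a screwdriver in the tip-dressing jig

ROBOT

A 6-joint arm with a two-finger parallel gripper is mounted at the origin on a cart in front of the work surface, level with it; the furniture and walls round the work are solid. World frame = base frame: x ahead of the robot, y to its left, z up, the work surface at z = 0. Lengths are in mm, angles in rad, forces in N, time in s.
With the tool pointing down it reaches from about 300 to 775 mm from the base axis. Payload 14.6 kg.
Tool frame: the origin (TCP) lies at the very end of the fingers, on their centre line; the grasp point (between the pads) lies 19 mm behind it; z points along the fingers, y is the direction in which the jaws open and shut (so a half turn about z gives the same grasp; the last joint's range is limited). The gripper opens to 85 mm and grips with 20 to 120 N. Pads are 22 mm wide; open, the fingers measure 114 mm over their backs; the gripper's body (76 mm by 85 mm) begins 54 mm behind the grasp point. The pads swing forward as they close: fully open they stand 13 mm farther back than shut.
Start: joints at [-1.281, 0.3, 1.521, -0, 1.321, -0.067], TCP at [192.095, -515.353, 231.281] pointing down, gripper open.
Joint ranges: [-3.03, 3.03], [-0.79, 2.21], [0.23, 2.52], [-1.04, 4.18], [0, 3.07], [-2.55, 2.55]. Speed limits (rad/s): [2.22, 2.22, 2.57, 3.14, 3.14, 3.14].

INTERFACE

Orientations are given as [roll, pitch, yaw] about the fixed x, y, z axes, in that order (R = Rz(yaw) Ry(pitch) Rx(roll)).
In Python, from station import env gives the robot as it stands. The module is installed in compiled form; this text tells all that it offers.
- The arm moves only by the tool move_arm, never from a script. Its argument "targets" is a list of rows, each a list of 6 numbers: the shift along the tool's x, y, z each as a share of 200 mm, from -1 to 1, then the turn, a rotation vector about the tool's x, y, z each as a share of 90 degrees, from -1 to 1. A call has 1 to 5 rows; each row is the pose to reach, as a shift and turn from the pose measured when the call began, along the tool's axes at that moment; what a row does not reach only later rows make up. A row lasts 1/8 s, in which the tool goes at most 62.5 mm and 10.7 degrees, less where a joint would pass 70% of its speed; a pose out of reach is approached as far as the arm can. A call with a number of a shift or a turn outside -1 to 1 is refused whole. A call with a gripper value outside its range is refused whole. "fingers" is the opening, from -1 (shut) to 1 (fully open), set as the call begins (left out, the last holds). The fingers move at their own pace and stop on an object; the grip force is fixed at half the most. Time passes only in rows, so rows that repeat a pose let the fingers close. It gives the time, the measured TCP pose, the force and the opening at its end, in the units of the state.
- env.observe(): the state, without advancing time (a new reading comes with each control period).
- env.camera(name): name is "scene" or "top" or "wrist"; returns (picture, depth): 480x640x3 uint8, blue, green, red; 480x640 float32, mm along the optical axis (not along the pixel's ray), 0 where there is no reading.
- env.camera_model(name): a dict with "intrinsics" (3x3 intrinsics, pixels), "rvec" (rotation vector, rad) and "tvec" (3), from world to camera coordinates, as OpenCV has them. Camera axes: x right, y down, z forward; pixel columns grow to the right and rows downward; lengths in mm; the calibration is good to about 2 mm. A picture is of the moment at which its call begins: read the wrist's pose just before it. camera_model takes no time and is no camera call; for the wrist camera it gives the pose at the moment of the call.
- env.finish_job(): hands the job in, once; it reports no verdict.
The state is a dict: "clock": time; "q": joint angles; "dq": joint speeds; "effort": joint torques, N m; "eef_pos": TCP position; "tcp_rot": TCP orientation; "contact_force": force on the tool from outside, world axes, zero at the start; "ft_torque": the same for the moment, N m; "opening": opening from 0.0 (shut) to 1.0 (fully open).
Only numpy, scipy, OpenCV 4.12 (cv2) and the standard library are available. Lean on these libraries where they do the work, as an engineer would, in place of code of your own. Each camera call takes 0.05 s, during which the arm holds its last target.

TASK

Clamp the red-handled screwdriver in the green jig so that its tip can be dressed: lift the sprung clamp bar by its red knob until it clears the fork, turn it well aside and let it down there, lay the handle in the two V-rests with its butt end towards the red end stop, and slide it gently back until the butt just touches the stop, without shifting the stop, whose setting must be kept. Then lift the bar again, bring it back over the handle and let it down between the prongs of the fork so that it presses on the handle; never let the bar snap down on its spring, and leave the other things on the bench alone.

Things in the scene. Friction and masses are not known exactly. Their poses are not given: they have to be found in the camera images.
- driver_handle (a point): Middle of the handle (and centre of mass) of the loose red-handled screwdriver: 220 mm long, about 110 g; handle roughly round, 100 mm long, 31 to 34 mm thick; shaft 6 mm. On the tool's axis, 15.5 mm above the bench at the start. Its y axis runs along the tool from tip to butt; the handle ends 50 mm off towards -y, the tip lies 166 mm off.
- driver_butt (a point): Domed end (butt) of the screwdriver's handle, on the tool's axis, 54 mm from driver_handle along +y.
- cradle (a point): Point on the cradle axis of the green jig (bolted down), midway between its two V-rests, 46 mm above the bench. y runs along the cradle to the red end stop, z up, -x to fork and knob, +x to the sprung post. The V-rests (90 degree V, 10 mm thick, 56 mm wide, tops 47 mm above the bench) stand at y = +-35 mm. A laid-in screwdriver's axis is about 1 mm lower than this point.
- jig: The green jig: base plate 205 x 160 mm, 12 mm thick, its top free of things between the two V-rests. Origin on the bench right below cradle, same axes. The housing of the sprung post (30 mm in diameter, 48 mm high) stands at x = +75 mm.
- stop_face (a point): Centre of the face of the red end stop (32 mm wide, from 12 to 61 mm above the bench) that looks along -y of the cradle, at the height of the cradle axis; same axes as cradle. It stands 47 to 59 mm from cradle along y, different each time. Friction alone holds it in its track: a push of more than about 16 N shifts it.
- fork (a point): Middle of the fork at the height of its prong tips, 76 mm above the bench, 56 mm from cradle towards -x. The two steel prongs (10 mm along x, 12 mm along y) leave a gap of 24 mm for the bar, which is 18 mm wide.
- bar_knob (a point): Centre of grip of the upright red knob on the clamp bar's end: a cylinder 24 mm in diameter, from 20 mm below this point to 16 mm above it. The bar is level, 18 mm wide, its top 20 mm and its underside 30 mm below this point; its rubber pad, 75 mm from the post axis, reaches 33.5 mm below. Axes turn with the bar: x runs from knob to post.
- post_axis (a point): Point on the upright axis of the sprung post about which the bar turns, at the height of bar_knob (it rises with the bar): 155 mm from the knob, 75 mm from the cradle axis along its +x.
- clamp_post (a joint): Lift of the bar in m: 0 fully down (underside 55 mm above the bench), 0.040 fully up. Spring and weight pull it down with 8 N at 0 and 12 N at 0.040; let go, it snaps down. The bar clears the prongs of the fork, and can turn out or in, only above 0.022. Resting on the laid-in handle it reads about 0.007.
- clamp_bar (a joint): Turn of the bar in rad: 0 across the cradle, between the prongs of the fork (end of travel -0.01); grows counter-clockwise seen from above (the knob swings towards -y of the cradle) to the end of travel at 1.25. Light friction keeps it where it is left.
- driver_b: Bystander: screwdriver with orange handle, 225 mm, not to be used or moved.
- pliers_b: Bystander: pliers with red grips, 192 mm.
- tape_roll: Bystander: roll of tape lying flat, 93 mm in diameter, 24 mm high.
- screw_tin: Bystander: grey round tin, 80 mm in diameter, 44 mm high.

How it is judged:
By the outcome, as a careful person would: the job done as asked, in the order asked, and still so for the second after the job is handed in, with the robot touching nothing.
It also fails if it takes over 70 s, if anything falls off the work surface, if the arm or the gripper's body presses on something with over 40 N, if the wrist force passes 120 N, or if a joint passes its speed limit or range.

## Working session

There is one attempt and no reset: what is moved stays moved. The work goes in short steps, Python scripts to look and compute and a tool call to move; the robot and the scene stay as the last step left them, time stands still between calls to the robot, and variables do not carry over. Pictures are saved under pics/ and viewed, and the job is handed in when it is done.

Besides the shell and the picture viewer there is one more tool, called after ">>>" by a JSON object that holds its "name" and its "arguments", one argument or row to a line. move_arm: Moves the arm, as the interface text tells. Its arguments: {"type":"object","properties":{"targets":{"type":"array"},"fingers":{"type":"number"}},"required":["targets"]}

```bash
ls; mkdir -p pics; python3 - <<'E'
from station import env
import cv2,numpy as np,pickle
s=env.observe();print(s)
for n in ["scene","top"]:
    p,d=env.camera(n); cv2.imwrite(f"pics/{n}0.png",p); m=env.camera_model(n); pickle.dump((p,d,m),open(f"{n}0.pkl","wb")); print(m)
E
```

```text
pics
{'clock': 0.0, 'q': array([-1.28064088e+00,  3.00500004e-01,  1.52162109e+00, -2.10122279e-05,
        1.32070394e+00, -6.65770146e-02]), 'dq': array([ 0.00077249,  0.00058811,  0.00177173, -0.00163411,  0.00161831,
        0.00066781]), 'effort': array([ 1.21245092e-03, -5.43499267e+01, -3.61793196e+01,  2.18561161e-05,
        4.04018167e-03, -8.81282972e-06]), 'eef_pos': array([ 192.00055844, -515.13176957,  230.6885371 ]), 'tcp_rot': array([-3.14036165e+00, -6.16804826e-05,  3.56737637e-01]), 'contact_force': array([-0.05521364,  1.09128262,  0.29182573]), 'ft_torque': array([ 0.01416498,  0.02493078, -0.01283709]), 'opening': 1.001344786761945}
{'intrinsics': array([[467.18292654,   0.        , 323.02319771],
       [  0.        , 467.18292654, 232.57646135],
       [  0.        ,   0.        ,   1.        ]]), 'rvec': array([ 0.5386174 , -2.39528063,  1.51376775]), 'tvec': array([433.50739391, 185.54250147, 937.53246151])}
{'intrinsics': array([[513.44354146,   0.        , 321.7971887 ],
       [  0.        , 513.44354146, 234.00630235],
       [  0.        ,   0.        ,   1.        ]]), 'rvec': array([ 2.1281608 , -2.13419232,  0.18850466]), 'tvec': array([ -37.30947543,  494.60630245, 1377.55927385])}
```

View pics/top0.png

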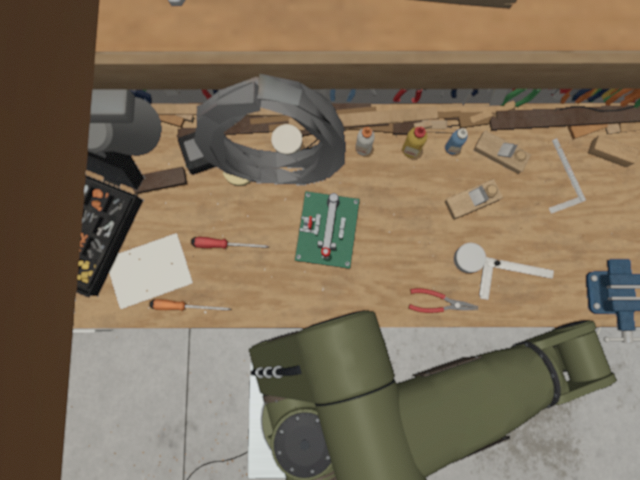

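View pics/scene0.png

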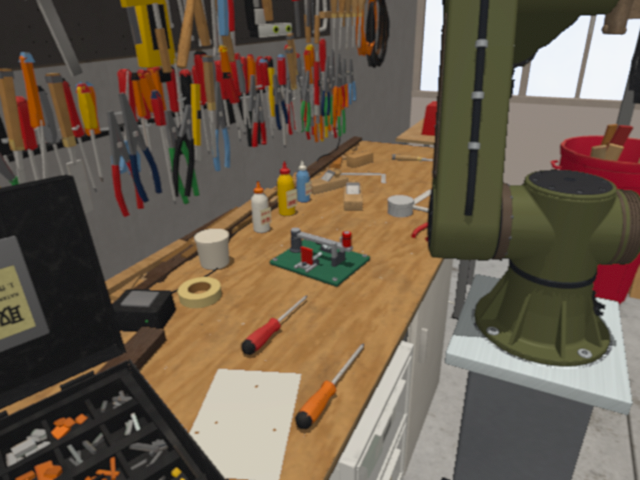

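The top view shows the jig at about (328,230), with the red knob at (326,252) and the red stop at (308,224). The red screwdriver lies at (210,243) with its butt to the left. I'll enlarge the crop.

```bash
cat > h.py <<'E'
import cv2,numpy as np,pickle
from scipy.spatial.transform import Rotation as R
def load(n): return pickle.load(open(n+".pkl","rb"))
def RT(m): 
    return cv2.Rodrigues(np.array(m["rvec"]))[0],np.array(m["tvec"]).ravel()
def unproj_depth(m,u,v,d):
    r,t=RT(m);K=m["intrinsics"]; c=np.linalg.inv(K)@[u,v,1]*d
    return r.T@(c-t)
def unproj_z(m,u,v,z):
    r,t=RT(m);K=m["intrinsics"]; ray=r.T@(np.linalg.inv(K)@[u,v,1]); o=-r.T@t
    return o+ray*(z-o[2])/ray[2]
def proj(m,P):
    return cv2.projectPoints(np.array(P,float).reshape(-1,1,3),np.array(m["rvec"]),np.array(m["tvec"]),m["intrinsics"],None)[0].reshape(-1,2)
def crop(p,x,y,w,h,k,name):
    cv2.imwrite("pics/"+name,cv2.resize(p[y:y+h,x:x+w],None,fx=k,fy=k,interpolation=cv2.INTER_CUBIC))
def rel(pos,rot,P,Rt=None):
    """target world pos P -> shift in tool axes /200"""
    r=R.from_euler("xyz",rot).as_matrix(); return r.T@(np.array(P)-pos)/200
E
python3 - <<'E'
from h import *
p,d,m=load("top0"); crop(p,280,180,90,100,6,"t1.png"); crop(p,180,220,100,50,8,"t2.png")
r,t=RT(m);print(-r.T@t, r)
p,d,m=load("scene0"); crop(p,230,210,150,110,5,"s1.png"); 
r,t=RT(m);print(-r.T@t)
p,d,m=load("top0"); print(d[130:150:5,215:340:15].round()) ; 
for u,v in [(270,90),(212,130),(335,150),(287,140),(330,112)]: print(unproj_depth(m,u,v,d[v,u]).round())
E
```

```text
[ 247.99148683  -35.43101684 1442.54698705] [[-0.00298888 -0.99999388  0.00181616]
 [-0.98483014  0.00262845 -0.17350123]
 [ 0.1734954  -0.00230718 -0.98483198]]
[ 42.41470969 877.12133142 574.61374782]
[[ 500. 1484. 1486. 1485. 1437. 1441. 1480.  485.  490.]
 [ 511. 1493. 1515. 1522. 1440. 1433. 1496.  490.  506.]
 [ 523.  618. 1513. 1509. 1426. 1432. 1510.  513.  527.]
 [ 537.  600. 1514. 1518. 1435. 1426. 1511.  591.  529.]]
[ 447.    8. 1029.]
[430.  67. 980.]
[424. -50. 940.]
[755.  58.  77.]
[444. -45. 988.]
```

View pics/t1.png

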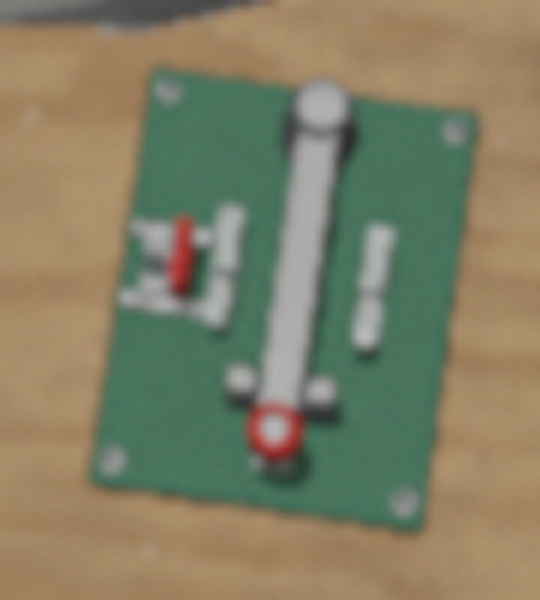

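View pics/t2.png

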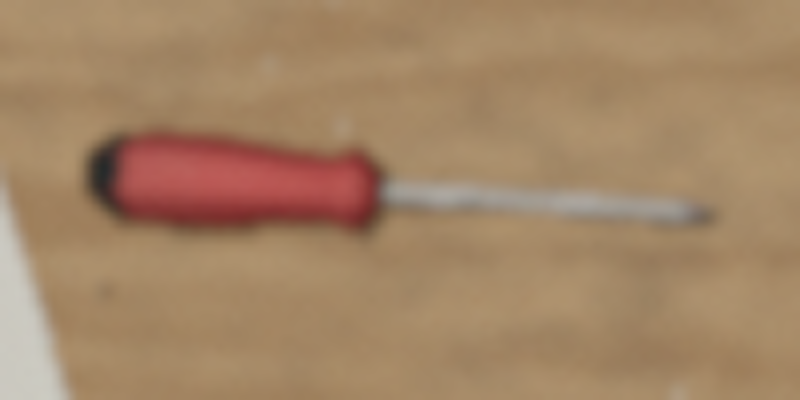

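View pics/s1.png

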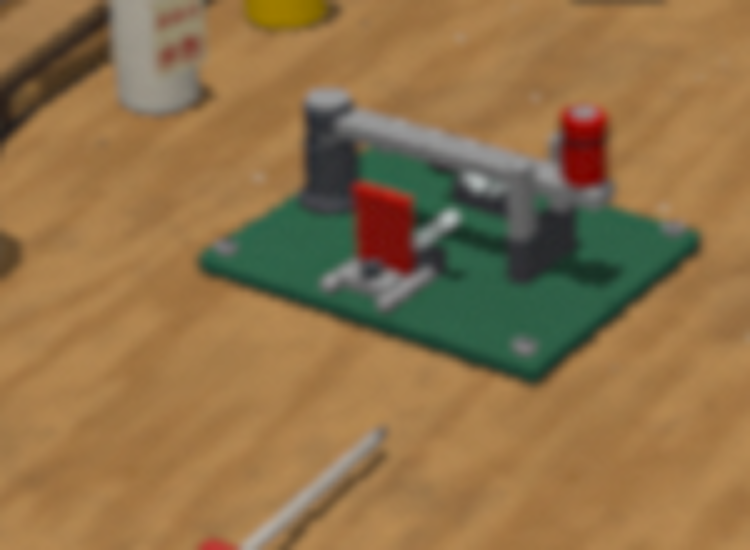

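```bash
cat > fit.py <<'E'
from h import *
from scipy.optimize import least_squares
p,d,m=load("top0")
obs=[((-80,0,101),(273,430)),((-56,18,76),(240,378)),((-56,-18,76),(321,390)),
((28,35,47),(232,207)),((-28,35,47),(215,325)),((28,-35,47),(380,227)),((-28,-35,47),(366,350))]
L=np.array([o[0] for o in obs],float);U=np.array([o[1] for o in obs],float)/6+[280,180]
def W(q,L=L): return np.c_[q[0]+np.cos(q[2])*L[:,0]-np.sin(q[2])*L[:,1],q[1]+np.sin(q[2])*L[:,0]+np.cos(q[2])*L[:,1],L[:,2]]
s=least_squares(lambda q:(proj(m,W(q))-U).ravel(),[600,-50,0])
print(s.x,(s.fun*6).reshape(-1,2).round(1))
for c in [(152,68),(480,115),(425,530),(92,485)]:
    P=unproj_z(m,c[0]/6+280,c[1]/6+180,12); q=s.x; R2=np.array([[np.cos(q[2]),np.sin(q[2])],[-np.sin(q[2]),np.cos(q[2])]])
    print(P.round(1),(R2@(P[:2]-q[:2])).round(1))
P=unproj_z(m,182/6+280,255/6+180,61);print("stop",(R2@(P[:2]-q[:2])).round(1))
b=unproj_z(m,90/8+180,177/8+220,15.5);t=unproj_z(m,712/8+180,214/8+220,15.5);n=unproj_z(m,380/8+180,191/8+220,15.5)
print("butt,tip,end",b,t,n,np.linalg.norm(b-t))
for u,v in [(340,350),(300,340),(350,390),(430,400),(560,350),(375,320)]: print(u,v,unproj_depth(m,u,v,d[v,u]).round())
E
python3 fit.py; python3 - <<'E'
from h import *
p,d,m=load("top0")
# lamp extents
ys,xs=np.mgrid[60:200:3,180:360:3]
P=np.array([unproj_depth(m,u,v,d[v,u]) for v,u in zip(ys.ravel(),xs.ravel()) if d[v,u]>300])
P=P[(P[:,2]>300)];print(P.min(0),P.max(0))
E
```

```text
[ 5.16111338e+02 -6.05057602e+01 -1.51599803e-01] [[ 0.5 -0. ]
 [ 1.2  1.5]
 [-0.5  1.2]
 [-0.1 -0.4]
 [-1.2 -0.6]
 [ 1.6  1.6]
 [-1.6 -3.3]]
[624.5   8.1  12. ] [96.8 84.2]
[ 601.  -148.5   12. ] [ 97.2 -74.1]
[ 402.3 -119.7   12. ] [-103.5  -75.7]
[423.9  35.6  12. ] [-105.7   81.1]
stop [-0.7 53.7]
butt,tip,end [477.18128875 328.52584418  15.5       ] [463.43392903 109.66022585  15.5       ] [471.92344025 226.44480689  15.5       ] 219.29694203091142
340 350 [212. -63. 693.]
300 340 [225.  -4. 663.]
350 390 [157. -76. 693.]
430 400 [ 135. -200.  637.]
560 350 [ 201. -474.  480.]
375 320 [ 254. -118.  652.]
[419.4795494  -69.84170437 305.92415679] [ 794.54052872  218.03552263 1038.55443266]
```

```bash
cat >> h.py <<'E'
def plan(env,P,yaw):
    s=env.observe(); r=R.from_euler("xyz",s["tcp_rot"]); t=R.from_euler("xyz",[np.pi,0,yaw])
    sh=r.inv().apply(np.array(P)-s["eef_pos"])/200; rv=(r.inv()*t).as_rotvec()/(np.pi/2)
    print("t=%.2f pos %s rot %s F %s op %.3f"%(s["clock"],s["eef_pos"].round(1),s["tcp_rot"].round(4),s["contact_force"].round(1),s["opening"]))
    print("shares",sh.round(4),rv.round(4))
JY=-0.1516; JO=np.array([516.1,-60.5])
def jig(x,y,z): return np.array([JO[0]+np.cos(JY)*x-np.sin(JY)*y,JO[1]+np.sin(JY)*x+np.cos(JY)*y,z])
E
python3 - <<'E'
from station import env
from h import *
print(jig(-80,0,0)); plan(env,jig(-80,0,250),JY)
E
```

```text
[437.01754309 -48.41840206   0.        ]
t=0.10 pos [ 192.1 -515.2  230.8] rot [-3.1406e+00 -1.0000e-04  3.5680e-01] F [ 0.2 -0.4 -0.1] op 1.003
shares [ 1.9628 -1.759  -0.0942] [-6.000e-04  1.000e-04  3.237e-01]
```

>>> {"name": "move_arm", "arguments": {
  "targets": [
    [0.98, -0.88, -0.05, 0, 0, 0.2],
    [0.98, -0.88, -0.05, 0, 0, 0.32],
    [0.98, -0.88, -0.05, 0, 0, 0.32],
    [0.98, -0.88, -0.05, 0, 0, 0.32],
    [0.98, -0.88, -0.05, 0, 0, 0.32]
  ]
}}

```text
clock: 0.72
eef_pos: [315.2, -279.4, 241.2]
tcp_rot: [-3.141, 0.0, -0.143]
contact_force: [0.8, -0.4, 0.3]
opening: 1.002
```

```bash
python3 - <<'E'
from station import env
from h import *
plan(env,jig(-110,0,250),JY)
E
```

```text
t=0.72 pos [ 315.2 -279.4  241.2] rot [-3.1407e+00  1.0000e-04 -1.4290e-01] F [ 0.8 -0.4  0.3] op 1.002
shares [ 0.2886 -1.2314 -0.043 ] [-0.0006  0.0001  0.0056]
```

>>> {"name": "move_arm", "arguments": {
  "targets": [
    [0.29, -1.0, -0.04, 0, 0, 0.005],
    [0.29, -1.0, -0.04, 0, 0, 0.005],
    [0.29, -1.0, -0.04, 0, 0, 0.005],
    [0.29, -1.0, -0.04, 0, 0, 0.005],
    [0.29, -1.0, -0.04, 0, 0, 0.005]
  ]
}}

```text
clock: 1.35
eef_pos: [401.4, -89.2, 249.2]
tcp_rot: [-3.141, 0.001, -0.148]
contact_force: [0.3, -0.4, -0.4]
opening: 1.0
```

```bash
python3 - <<'E'
from station import env
from h import *
plan(env,jig(-110,0,250),JY)
m=env.camera_model("wrist"); p,d=env.camera("wrist"); pickle.dump((p,d,m),open("w1.pkl","wb")); cv2.imwrite("pics/w1.png",p)
E
```

```text
t=1.35 pos [401.4 -89.2 249.2] rot [-3.1407e+00  5.0000e-04 -1.4840e-01] F [ 0.3 -0.4 -0.4] op 1.000
shares [-0.0039 -0.2283 -0.004 ] [-0.0005  0.0003  0.002 ]
```

View pics/w1.png

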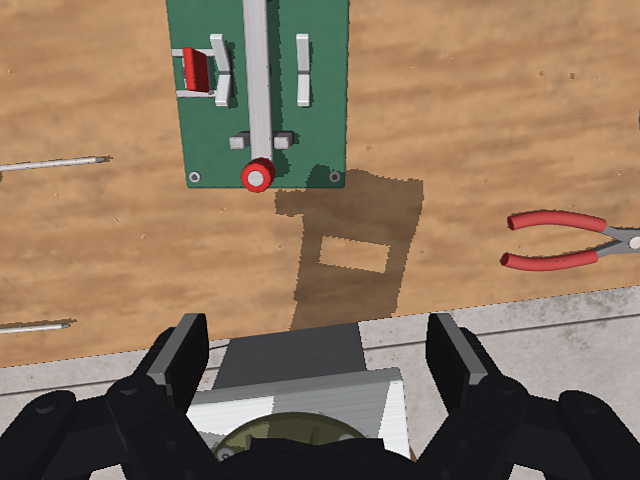

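The wrist view shows the jig at the top, with the knob at (257,177), prongs at (238,142) and (283,142), the red stop at (195,70) and the V-rests at (220,70) and (303,70). I'll enlarge it to fit the jig more closely.

```bash
python3 - <<'E'
from h import *
p,d,m=load("w1"); crop(p,165,20,190,175,4,"w1c.png")
r,t=RT(m);print(-r.T@t)
for n,(u,v) in dict(knob=(257,176),bar=(257,100),prL=(237,142),prR=(284,142),stop=(190,50),plate=(330,150),vL=(219,40),vR=(303,50)).items(): print(n,unproj_depth(m,u,v,d[v,u]).round(1))
E
```

```text
[ 485.43260585 -100.77622633  391.97360827]
knob [442.1 -48.8 103. ]
bar [496.4 -54.2  65.8]
prL [467.3 -33.4  75.5]
prR [461.8 -70.9  76.7]
stop [540.5  -8.8  60.5]
plate [ 443.  -107.6   13.2]
vL [546.3 -30.2  47.6]
vR [530.  -96.1  40.3]
```

View pics/w1c.png

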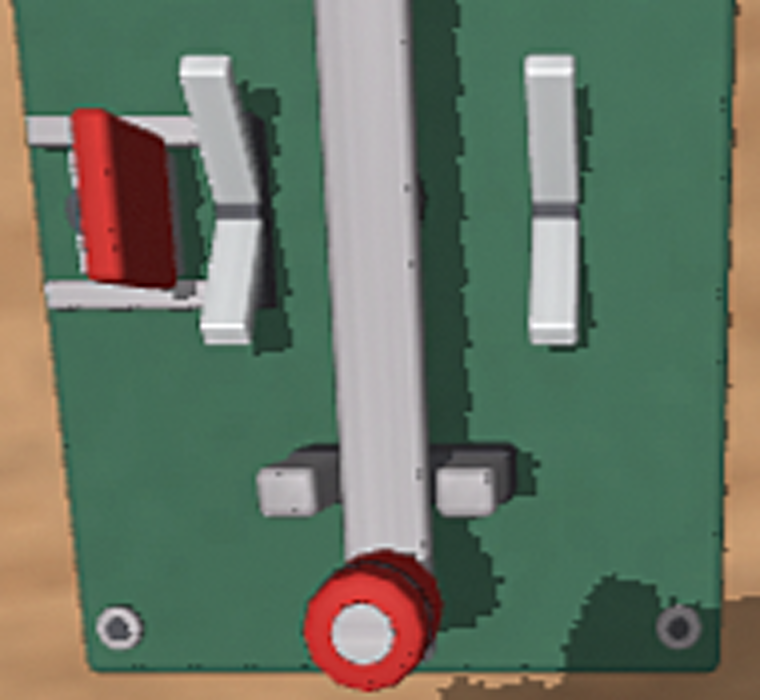

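```bash
cat > fit2.py <<'E'
from h import *
from scipy.optimize import least_squares
p,d,m=load("w1")
obs=[((-80,0,101),(363,634)),((-56,18,76),(287,491)),((-56,-18,76),(466,491)),
((28,35,47),(205,59)),((-28,35,47),(226,342)),((28,-35,47),(550,57)),((-28,-35,47),(554,342))]
L=np.array([o[0] for o in obs],float);U=np.array([o[1] for o in obs],float)/4+[165,20]
def W(q,L=L): return np.c_[q[0]+np.cos(q[2])*L[:,0]-np.sin(q[2])*L[:,1],q[1]+np.sin(q[2])*L[:,0]+np.cos(q[2])*L[:,1],L[:,2]]
s=least_squares(lambda q:(proj(m,W(q))-U).ravel(),[516,-60,-.15])
print(s.x,(s.fun).reshape(-1,2).round(1)); q=s.x
R2=np.array([[np.cos(q[2]),np.sin(q[2])],[-np.sin(q[2]),np.cos(q[2])]])
for c in [(106,112),(114,197),(122,281),(73,112),(90,280)]:
    P=unproj_z(m,c[0]/4+165,c[1]/4+20,61);print("stop",(R2@(P[:2]-q[:2])).round(1))
for c in [(90,668),(720,668)]:
    P=unproj_z(m,c[0]/4+165,c[1]/4+20,12);print("plate",(R2@(P[:2]-q[:2])).round(1))
E
python3 fit2.py
```

```text
[ 5.18956045e+02 -5.91829768e+01 -1.49048295e-01] [[ 0.3  0.2]
 [ 0.   0.6]
 [ 0.1  0.7]
 [-0.5 -1.9]
 [-0.2  1. ]
 [ 0.3 -1.3]
 [-0.   1.1]]
stop [15.2 51.5]
stop [-0.1 51.5]
stop [-15.6  51.5]
stop [15.2 58. ]
stop [-15.4  58. ]
plate [-104.6   83.3]
plate [-104.4  -74.8]
```

```bash
sed -i 's/^JY=.*/JY=-0.1492; JO=np.array([518.5,-59.4])/' h.py; python3 - <<'E'
from station import env
from h import *
plan(env,jig(-80,0,120),JY)
plan(env,jig(-80,0,68),JY)
E
```

```text
t=1.40 pos [401.1 -90.  249.1] rot [-3.1408e+00  6.0000e-04 -1.4970e-01] F [ 0.6  0.5 -0.6] op 1.001
shares [ 0.1582 -0.2382  0.6457] [-0.0005  0.0004 -0.0003]
t=1.40 pos [401.1 -90.  249.1] rot [-3.1408e+00  6.0000e-04 -1.4970e-01] F [ 0.6  0.5 -0.6] op 1.001
shares [ 0.1584 -0.238   0.9057] [-0.0005  0.0004 -0.0003]
```

>>> {"name": "move_arm", "arguments": {
  "targets": [
    [0.158, -0.238, 0.2, 0, 0, 0],
    [0.158, -0.238, 0.5, 0, 0, 0],
    [0.158, -0.238, 0.6, 0, 0, 0],
    [0.158, -0.238, 0.6, 0, 0, 0],
    [0.158, -0.238, 0.6, 0, 0, 0]
  ],
  "fingers": 0.4
}}

```text
clock: 2.02
eef_pos: [439.8, -48.5, 130.3]
tcp_rot: [-3.141, -0.001, -0.151]
contact_force: [0.8, -0.5, 1.1]
opening: 0.699
```

```bash
python3 - <<'E'
from station import env
from h import *
m=env.camera_model("wrist"); p,d=env.camera("wrist"); pickle.dump((p,d,m),open("w2.pkl","wb")); cv2.imwrite("pics/w2.png",p)
plan(env,jig(-80,0,68),JY)
print(proj(m,[jig(-80,0,101),jig(-56,18,76),jig(-56,-18,76)]))
E
```

```text
t=2.08 pos [439.9 -48.4 130.5] rot [-3.141e+00 -1.600e-03 -1.507e-01] F [ 0.7 -0.4 -0.2] op 0.697
shares [-0.0036 -0.0036  0.3123] [-0.0004 -0.001  -0.0009]
[[316.45045444 286.98699518]
 [282.97347545 226.03635922]
 [349.78846111 225.94334831]]
```

View pics/w2.png

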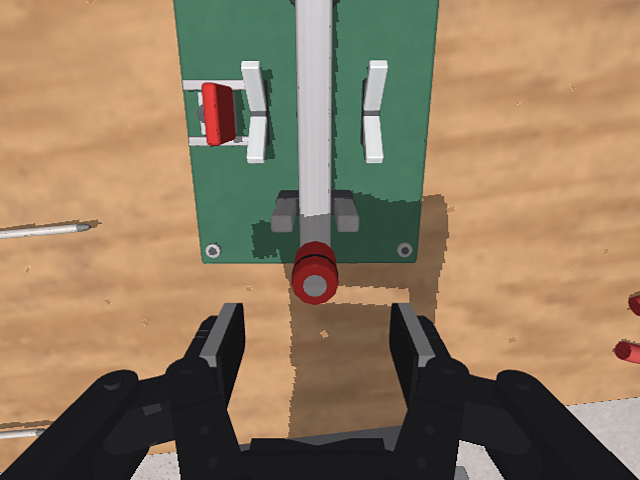

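The knob top at (315,286) matches the predicted (316,287), so I can go down on it.

>>> {"name": "move_arm", "arguments": {
  "targets": [
    [0, 0, 0.15, 0, 0, 0],
    [0, 0, 0.25, 0, 0, 0],
    [-0.002, 0, 0.31, 0, 0, 0],
    [-0.002, 0, 0.31, 0, 0, 0]
  ]
}}

```text
clock: 2.58
eef_pos: [439.7, -48.5, 68.6]
tcp_rot: [-3.141, -0.001, -0.151]
contact_force: [-0.1, 0.5, 0.5]
opening: 0.7
```

>>> {"name": "move_arm", "arguments": {
  "targets": [
    [0, 0, 0, 0, 0, 0],
    [0, 0, 0, 0, 0, 0],
    [0, 0, 0, 0, 0, 0],
    [0, 0, 0, 0, 0, 0]
  ],
  "fingers": -0.7
}}

```text
clock: 3.08
eef_pos: [439.9, -48.5, 69.0]
tcp_rot: [-3.141, -0.002, -0.151]
contact_force: [0.5, 0.0, 1.7]
opening: 0.26
```

>>> {"name": "move_arm", "arguments": {
  "targets": [
    [0, 0, -0.03, 0, 0, 0],
    [0, 0, -0.07, 0, 0, 0],
    [0, 0, -0.12, 0, 0, 0],
    [0, 0, -0.16, 0, 0, 0],
    [0, 0, -0.165, 0, 0, 0]
  ],
  "fingers": -1
}}

```text
clock: 3.7
eef_pos: [440.5, -48.6, 102.2]
tcp_rot: [-3.141, -0.004, -0.151]
contact_force: [12.1, -1.2, -11.2]
opening: 0.261
```

```bash
python3 - <<'E'
from station import env
from h import *
m=env.camera_model("wrist"); p,d=env.camera("wrist"); pickle.dump((p,d,m),open("w3.pkl","wb")); cv2.imwrite("pics/w3.png",p)
plan(env,jig(-80,0,101),JY)
E
```

```text
t=3.75 pos [440.6 -48.6 102.1] rot [-3.141  -0.0042 -0.1509] F [ 12.2  -2.  -10.9] op 0.264
shares [-0.0066 -0.0045  0.0055] [-0.0004 -0.0027 -0.0011]
```

View pics/w3.png

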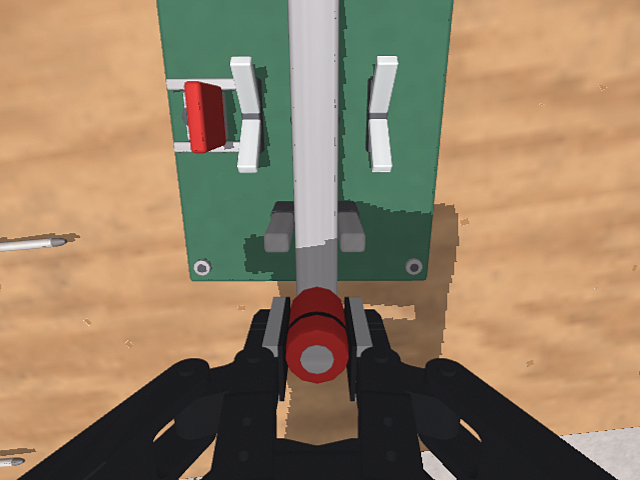

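The bar is up by 33 mm and clear of the prongs. I'll swing it along its arc in steps of 0.12 rad.

>>> {"name": "move_arm", "arguments": {
  "targets": [
    [0.0056, 0.0928, 0, 0, 0, -0.0764],
    [0.0222, 0.1842, 0, 0, 0, -0.1528],
    [0.0496, 0.273, 0, 0, 0, -0.2292],
    [0.0875, 0.3579, 0, 0, 0, -0.3056],
    [0.1353, 0.4376, 0, 0, 0, -0.382]
  ]
}}

```text
clock: 4.38
eef_pos: [455.1, -139.2, 101.9]
tcp_rot: [3.14, -0.006, 0.453]
contact_force: [17.8, 8.9, -11.3]
opening: 0.261
```

```bash
cat > bar.py <<'E'
from station import env
from h import *
import sys
s=env.observe();P=jig(75,0,0)[:2];v=s["eef_pos"][:2]-P
k=-np.array([np.cos(JY),np.sin(JY)])
a=np.arctan2(k[0]*v[1]-k[1]*v[0],k@v)
print("theta %.4f r %.1f yawtheta %.4f z %.1f F %s T %s t %.2f"%(a,np.linalg.norm(v),s["tcp_rot"][2]-JY,s["eef_pos"][2],s["contact_force"].round(1),s["ft_torque"].round(2),s["clock"]))
E
python3 bar.py
```

```text
theta 0.6118 r 153.7 yawtheta 0.6022 z 101.9 F [ 17.8   8.9 -11.3] T [ 1.39 -2.52 -0.07] t 4.38
```

>>> {"name": "move_arm", "arguments": {
  "targets": [
    [0.009, 0.0928, 0, 0, 0, -0.0764],
    [0.026, 0.1842, 0, 0, 0, -0.1528],
    [0.0525, 0.273, 0, 0, 0, -0.2292],
    [0.0905, 0.3579, 0, 0, 0, -0.3056],
    [0.138, 0.436, 0, 0, 0, -0.38]
  ]
}}

```text
clock: 5.0
eef_pos: [518.0, -204.6, 100.8]
tcp_rot: [3.14, -0.005, 1.054]
contact_force: [6.3, 10.5, -10.8]
opening: 0.257
```

```bash
python3 bar.py
```

```text
theta 1.2120 r 153.4 yawtheta 1.2033 z 100.8 F [  6.3  10.5 -10.8] T [ 1.2  -0.72 -0.08] t 5.00
```

>>> {"name": "move_arm", "arguments": {
  "targets": [
    [0, 0, 0.035, 0, 0, 0],
    [0, 0, 0.07, 0, 0, 0],
    [0, 0, 0.105, 0, 0, 0],
    [0, 0, 0.135, 0, 0, 0],
    [0, 0, 0.155, 0, 0, 0]
  ]
}}

```text
clock: 5.62
eef_pos: [518.0, -205.0, 69.9]
tcp_rot: [3.14, -0.004, 1.054]
contact_force: [-2.6, -5.1, 0.0]
opening: 0.264
```

```bash
python3 bar.py
```

```text
theta 1.2132 r 153.7 yawtheta 1.2031 z 69.9 F [-2.6 -5.1  0. ] T [-0.76  0.55 -0.07] t 5.62
```

>>> {"name": "move_arm", "arguments": {
  "targets": [
    [0, 0, 0.003, 0, 0, 0],
    [0, 0, 0.003, 0, 0, 0]
  ]
}}

```text
clock: 5.88
eef_pos: [518.3, -205.2, 69.9]
tcp_rot: [3.139, -0.004, 1.054]
contact_force: [-2.1, -2.5, -0.1]
opening: 0.262
```

```bash
python3 bar.py
```

```text
theta 1.2154 r 153.8 yawtheta 1.2030 z 69.9 F [-2.1 -2.5 -0.1] T [-0.16  0.33 -0.07] t 5.88
```

>>> {"name": "move_arm", "arguments": {
  "targets": [
    [0, 0, 0, 0, 0, 0],
    [0, 0, 0, 0, 0, 0],
    [0, 0, 0, 0, 0, 0]
  ],
  "fingers": 0.3
}}

```text
clock: 6.25
eef_pos: [518.4, -205.2, 70.0]
tcp_rot: [3.138, -0.004, 1.054]
contact_force: [-0.2, -0.0, -0.3]
opening: 0.654
```

>>> {"name": "move_arm", "arguments": {
  "targets": [
    [0, 0, -0.2, 0, 0, 0],
    [0, 0, -0.5, 0, 0, 0],
    [0, 0, -0.75, 0, 0, 0],
    [0, 0, -0.75, 0, 0, 0]
  ],
  "fingers": 1
}}

```text
clock: 6.75
eef_pos: [518.8, -206.0, 224.1]
tcp_rot: [3.131, -0.005, 1.054]
contact_force: [-0.9, 0.6, -1.2]
opening: 0.996
```

```bash
python3 - <<'E'
from station import env
from h import *
m=env.camera_model("wrist"); p,d=env.camera("wrist"); pickle.dump((p,d,m),open("w4.pkl","wb")); cv2.imwrite("pics/w4.png",p)
plan(env,[473.8,274.6,180],1.508)
E
```

```text
t=6.80 pos [ 518.  -205.6  221.4] rot [ 3.1354 -0.0046  1.0538] F [-0.4 -0.2 -1.9] op 1.005
shares [ 1.9771 -1.3802  0.2073] [ 0.0046 -0.002  -0.2891]
```

View pics/w4.png

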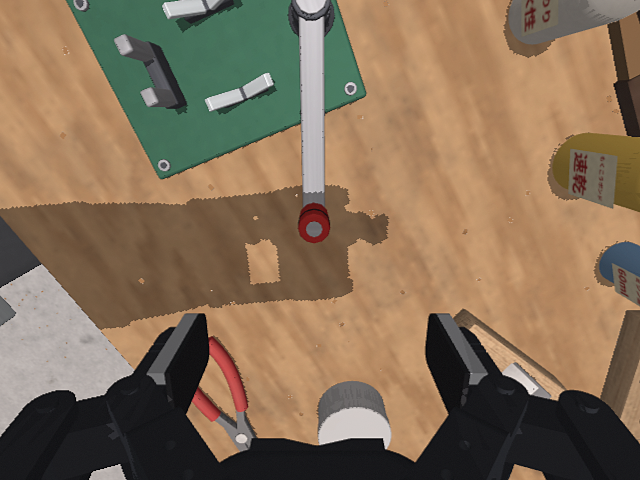

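The bar is aside and down, with the knob at (314,228) clear of the rests. Next is the screwdriver.

>>> {"name": "move_arm", "arguments": {
  "targets": [
    [0.99, -0.69, 0, 0, 0, -0.1],
    [0.99, -0.69, 0, 0, 0, -0.2],
    [0.99, -0.69, 0, 0, 0, -0.289],
    [0.99, -0.69, 0, 0, 0, -0.289],
    [0.99, -0.69, 0, 0, 0, -0.289]
  ]
}}

```text
clock: 7.42
eef_pos: [495.0, 37.6, 220.1]
tcp_rot: [3.136, -0.002, 1.512]
contact_force: [-0.3, -0.8, 0.1]
opening: 1.003
```

```bash
python3 - <<'E'
from station import env
from h import *
plan(env,[473.8,274.6,180],1.508)
E
```

```text
t=7.42 pos [495.   37.6 220.1] rot [ 3.1362e+00 -1.6000e-03  1.5121e+00] F [-0.3 -0.8  0.1] op 1.003
shares [ 1.1766 -0.1765  0.2013] [ 0.0034 -0.001   0.0026]
```

>>> {"name": "move_arm", "arguments": {
  "targets": [
    [0.75, -0.175, 0.2, 0, 0, 0],
    [0.75, -0.175, 0.2, 0, 0, 0],
    [0.75, -0.175, 0.2, 0, 0, 0],
    [0.75, -0.175, 0.2, 0.003, 0, 0]
  ]
}}

```text
clock: 7.92
eef_pos: [468.2, 190.3, 178.2]
tcp_rot: [-3.139, -0.0, 1.514]
contact_force: [-0.6, -0.3, -0.2]
opening: 1.0
```

```bash
python3 - <<'E'
from station import env
from h import *
m=env.camera_model("wrist"); p,d=env.camera("wrist"); pickle.dump((p,d,m),open("w5.pkl","wb")); cv2.imwrite("pics/w5.png",p)
plan(env,[473.8,274.6,100],1.508)
E
```

```text
t=7.97 pos [468.8 189.3 178.9] rot [-3.1398e+00 -6.0000e-04  1.5132e+00] F [ 1.1 -0.1  0.7] op 1.000
shares [0.4271 0.0013 0.3946] [-0.0011 -0.0004  0.0033]
```

View pics/w5.png

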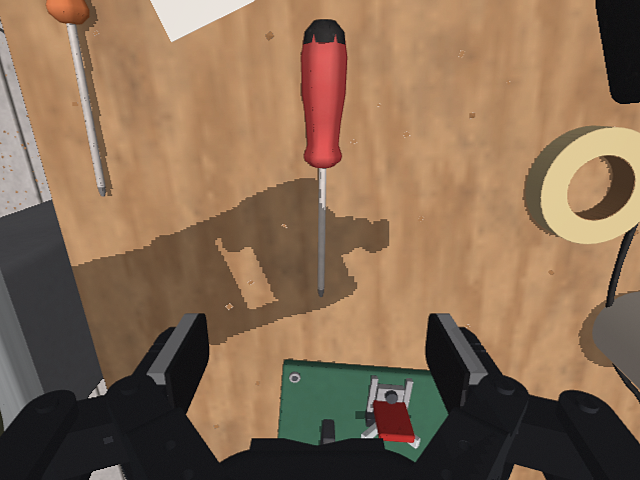

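The view shows the butt at about (324,20), the handle's front end at (322,166) and the tip at (321,296). I'll work out the tool axis from these.

```bash
python3 - <<'E'
from h import *
p,d,m=load("w5"); crop(p,280,10,90,160,3.7,"w5c.png")
b=unproj_z(m,324,20,15.5);t=unproj_z(m,321,296,15.5);n=unproj_z(m,322,164,15.5)
print(b,n,t,np.linalg.norm(b-t)); u=(b-t)/np.linalg.norm(b-t); print(np.arctan2(-u[0],u[1]), t+166*u, b-54*u)
# silhouette axis of handle
hsv=cv2.cvtColor(p,cv2.COLOR_BGR2HSV); 
for v in [60,90,120,145]:
    row=p[v,280:370].astype(int); xs=np.where((row[:,2]-row[:,0]>70)&(row[:,2]-row[:,1]>70))[0]+280; c=(xs.min()+xs.max())/2
    print(v,xs.min(),xs.max(),unproj_z(m,c,v,15.5).round(1))
E
```

```text
[481.46957845 331.58193276  15.5       ] [474.87454211 230.99734434  15.5       ] [467.98204152 114.52960407  15.5       ] 217.47097976400542
-0.06205976778357024 [478.27735142 280.21003923  15.5       ] [478.12050174 277.68588758  15.5       ]
60 302 346 [480.2 305.9  15.5]
90 302 344 [478.4 285.6  15.5]
120 306 340 [477.4 264.2  15.5]
145 308 337 [476.  245.6  15.5]
```

View pics/w5c.png

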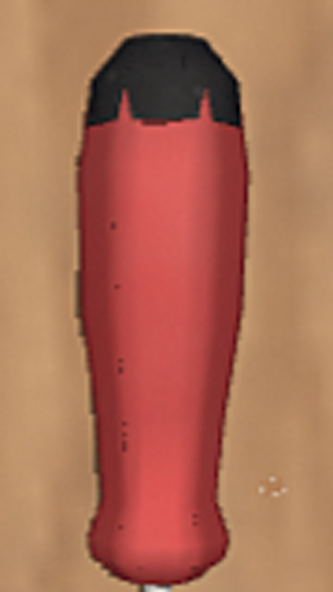

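```bash
python3 - <<'E'
from station import env
from h import *
plan(env,[477.7,278.5,40],1.509)
plan(env,[477.7,278.5,4],1.509)
E
```

```text
t=7.97 pos [468.8 189.3 178.9] rot [-3.1398e+00 -6.0000e-04  1.5132e+00] F [ 1.1 -0.1  0.7] op 1.000
shares [0.4476 0.0202 0.6946] [-0.0011 -0.0004  0.0027]
t=7.97 pos [468.8 189.3 178.9] rot [-3.1398e+00 -6.0000e-04  1.5132e+00] F [ 1.1 -0.1  0.7] op 1.000
shares [0.4475 0.0205 0.8746] [-0.0011 -0.0004  0.0027]
```

>>> {"name": "move_arm", "arguments": {
  "targets": [
    [0.3, 0.02, 0.1, 0, 0, 0.003],
    [0.447, 0.02, 0.3, 0, 0, 0.003],
    [0.447, 0.02, 0.5, 0, 0, 0.003],
    [0.447, 0.02, 0.66, 0, 0, 0.003],
    [0.447, 0.02, 0.66, 0, 0, 0.003]
  ]
}}

```text
clock: 8.6
eef_pos: [477.2, 276.5, 44.9]
tcp_rot: [-3.136, 0.002, 1.507]
contact_force: [0.5, -0.2, 0.3]
opening: 1.001
```

```bash
python3 - <<'E'
from station import env
from h import *
m=env.camera_model("wrist"); p,d=env.camera("wrist"); cv2.imwrite("pics/w6.png",p)
plan(env,[477.7,278.5,4],1.509)
E
```

```text
t=8.65 pos [478.1 277.1  46.7] rot [-3.1386e+00  3.0000e-04  1.5070e+00] F [-0.  -0.6  0.1] op 1.002
shares [ 0.007  -0.0017  0.2137] [-0.0019  0.0002 -0.0013]
```

View pics/w6.png

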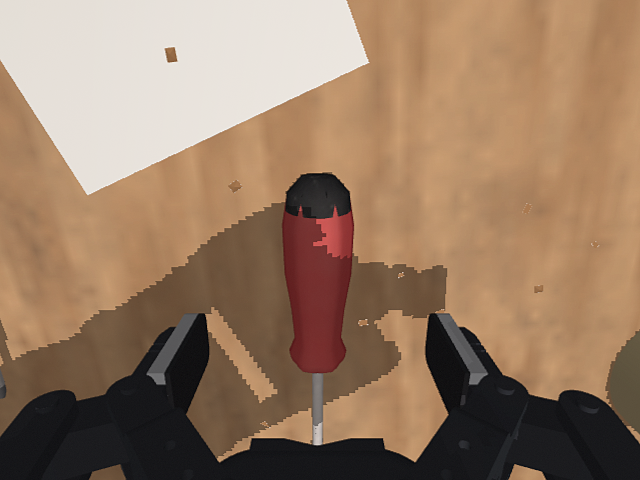

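The handle is centred between the fingers. I'll descend and grip.

>>> {"name": "move_arm", "arguments": {
  "targets": [
    [0.007, 0, 0.1, 0, 0, 0],
    [0.007, 0, 0.19, 0, 0, 0],
    [0.007, 0, 0.212, 0, 0, 0],
    [0.007, 0, 0.212, 0, 0, 0]
  ]
}}

```text
clock: 9.15
eef_pos: [478.0, 278.5, 4.2]
tcp_rot: [-3.138, 0.0, 1.507]
contact_force: [-0.3, 0.1, -0.0]
opening: 0.997
```

>>> {"name": "move_arm", "arguments": {
  "targets": [
    [0, 0, 0, 0, 0, 0],
    [0, 0, 0, 0, 0, 0],
    [0, 0, 0, 0, 0, 0],
    [0, 0, 0, 0, 0, 0],
    [0, 0, 0, 0, 0, 0]
  ],
  "fingers": -0.6
}}

```text
clock: 9.78
eef_pos: [478.2, 278.6, 4.8]
tcp_rot: [-3.139, 0.0, 1.507]
contact_force: [-2.4, -0.8, 6.8]
opening: 0.35
```

>>> {"name": "move_arm", "arguments": {
  "targets": [
    [0, 0, -0.1, 0, 0, 0],
    [0, 0, -0.25, 0, 0, 0],
    [0, 0, -0.5, 0, 0, 0],
    [0, 0, -0.7, 0, 0, 0],
    [0, 0, -0.7, 0, 0, 0]
  ]
}}

```text
clock: 10.4
eef_pos: [479.7, 279.2, 147.9]
tcp_rot: [3.14, -0.003, 1.507]
contact_force: [0.6, 0.6, -0.7]
opening: 0.349
```

```bash
python3 - <<'E'
from station import env
from h import *
for n in ["wrist","scene"]:
    m=env.camera_model(n); p,d=env.camera(n); pickle.dump((p,d,m),open(n+"7.pkl","wb")); cv2.imwrite(f"pics/{n}7.png",p)
    if n=="scene": crop(p,150,150,250,200,3,"scene7c.png")
plan(env,jig(0,-8,150),JY+np.pi/2)
E
```

```text
t=10.50 pos [478.3 278.5 144.3] rot [-3.1384e+00  4.0000e-04  1.5070e+00] F [ 0.6  0.4 -2.1] op 0.354
shares [-1.713   0.3048 -0.0286] [-0.002   0.0003  0.0544]
```

View pics/wrist7.png

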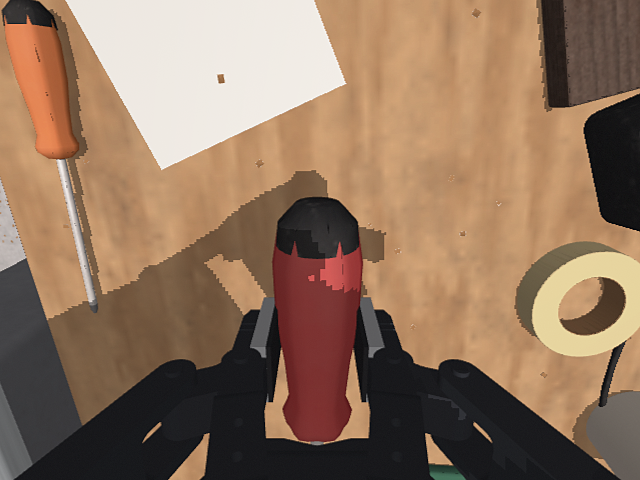

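View pics/scene7c.png

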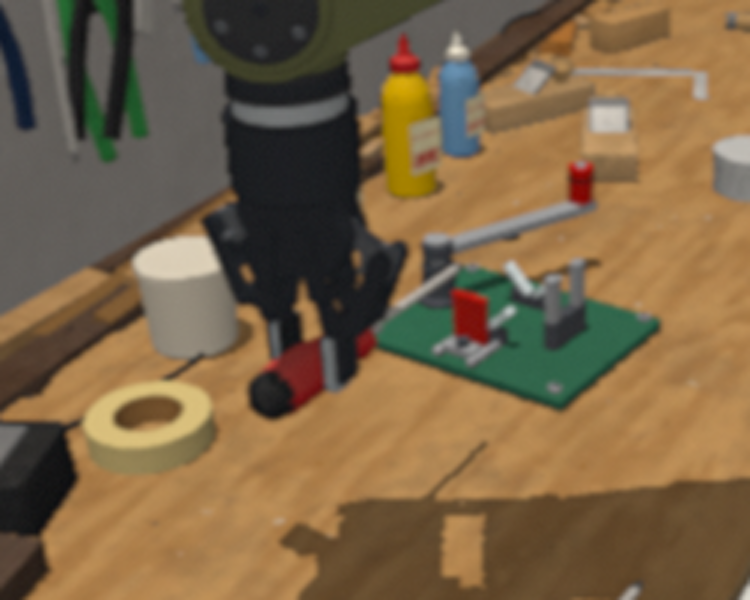

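```bash
python3 - <<'E'
from h import *
from scipy.spatial.transform import Rotation
p,d,m=load("wrist7"); tcp=np.array([478.6,278.6,145])
for z in (150,155,160):
  b=unproj_z(m,318,198,z); n=unproj_z(m,317,441,z)
  r=R.from_euler("xyz",[np.pi,0,1.507])
  print(z,r.inv().apply(b-tcp).round(1),r.inv().apply(n-tcp).round(1))
# depth tilt along ridge
for v in (235,270,300,340,380,420):
  P=unproj_depth(m,318,v,np.median(d[v-1:v+2,316:321])); print(v,(r.inv().apply(P-tcp)).round(1))
p,d,m=load("scene7")
cv2.imwrite("pics/s7z.png",cv2.resize(p[240:300,225:320],None,fx=8,fy=8,interpolation=cv2.INTER_CUBIC))
print(proj(m,[tcp]))
E
```

```text
150 [52.6  2.3 -5. ] [-65.4   2.   -5. ]
155 [ 53.7   2.2 -10. ] [-60.1   2.  -10. ]
160 [ 54.9   2.2 -15. ] [-54.8   2.  -15. ]
235 [ 45.9   2.2 -28.9]
270 [ 33.5   2.2 -28.5]
300 [ 22.3   2.2 -28.5]
340 [  6.2   2.2 -28.4]
380 [-13.9   2.3 -25. ]
420 [-34.    2.3 -24.2]
[[255.80003006 277.31370405]]
```

View pics/s7z.png

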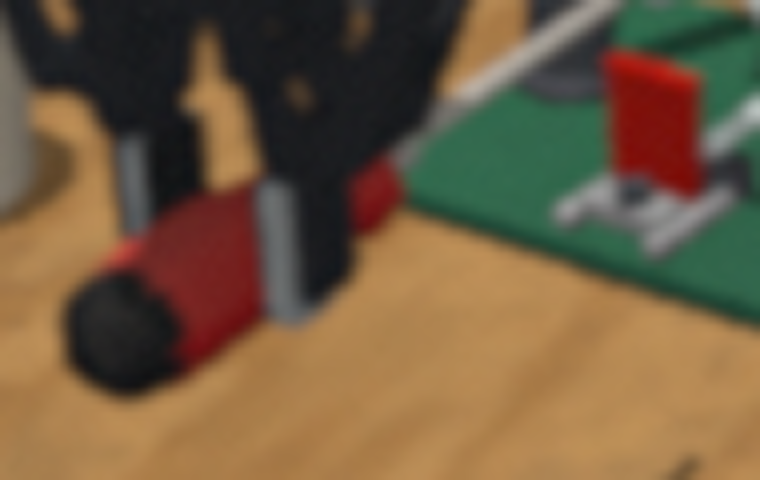

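```bash
python3 - <<'E'
from h import *
p,d,m=load("w3"); tcp=np.array([440.6,-48.6,102.1]); r=R.from_euler("xyz",[-3.141,-.0042,-.1509])
P=unproj_z(m,317,358,134.1);print(r.inv().apply(P-tcp))
P=unproj_z(m,317,358,134.1+2);print(r.inv().apply(P-tcp))
# bar/prong midpoint, knob-prongs in w2 at free
p,d,m=load("w2"); tcp=np.array([439.9,-48.4,130.5]);r=R.from_euler("xyz",[-3.141,-.0016,-.1507])
for u,v,z in [(315,285.5,101),(284,225,76),(348,225,76)]:
    P=unproj_z(m,u,v,z);print(P,r.inv().apply(P-tcp))
cv2.imwrite("pics/w3c.png",cv2.resize(load("w3")[0][190:400,220:420],None,fx=3,fy=3,interpolation=cv2.INTER_CUBIC))
E
```

```text
[  2.69019147  -0.77252459 -31.98853115]
[  4.16405972  -0.77765036 -33.98235582]
[440.30510998 -46.91857319 101.        ] [ 0.13091139 -1.50797222 29.5011461 ]
[466.28959161 -33.92602618  76.        ] [ 23.83028634 -18.23947926  54.54901752]
[461.11873491 -67.98866194  76.        ] [23.83186648 16.21339427 54.52860143]
```

View pics/w3c.png

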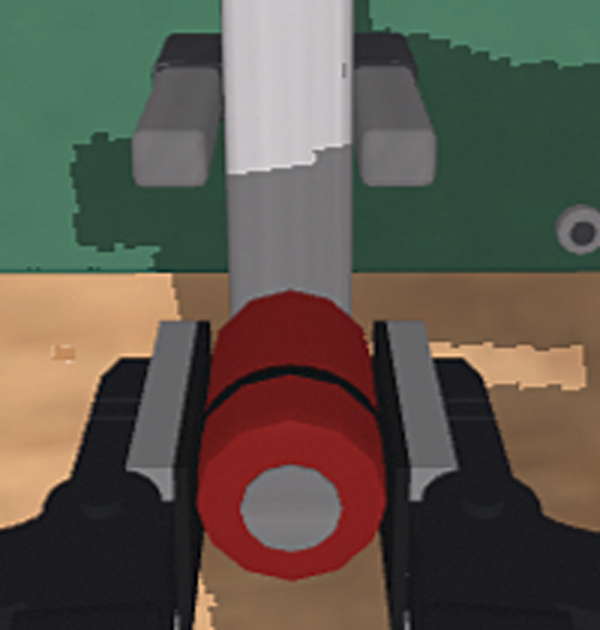

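>>> {"name": "move_arm", "arguments": {
  "targets": [
    [-0.86, 0.15, -0.03, 0, 0, 0.03],
    [-0.86, 0.15, -0.03, 0, 0, 0.05],
    [-0.86, 0.15, -0.03, 0, 0, 0.054],
    [-0.86, 0.15, -0.03, 0, 0, 0.054]
  ]
}}

```text
clock: 11.0
eef_pos: [497.0, 102.2, 148.9]
tcp_rot: [-3.136, 0.002, 1.418]
contact_force: [-0.5, -0.1, -1.2]
opening: 0.35
```

```bash
python3 - <<'E'
from station import env
from h import *
plan(env,jig(0,-10.5,140),JY+np.pi/2)
E
```

```text
t=11.00 pos [497.  102.2 148.9] rot [-3.1361e+00  1.6000e-03  1.4183e+00] F [-0.5 -0.1 -1.2] op 0.350
shares [-0.8346  0.2295  0.0447] [-0.0035  0.001  -0.0021]
```

>>> {"name": "move_arm", "arguments": {
  "targets": [
    [-0.835, 0.228, 0.02, 0, 0, 0],
    [-0.835, 0.228, 0.02, 0, 0, -0.002],
    [-0.835, 0.228, 0.02, -0.003, 0, -0.002],
    [-0.835, 0.228, 0.02, -0.003, 0, -0.002],
    [-0.835, 0.228, 0.02, -0.003, 0, -0.002]
  ]
}}

```text
clock: 11.62
eef_pos: [516.4, -68.9, 144.0]
tcp_rot: [-3.139, 0.001, 1.422]
contact_force: [-0.3, 0.7, -1.2]
opening: 0.347
```

```bash
python3 - <<'E'
from station import env
from h import *
plan(env,jig(0,-10.5,70),JY+np.pi/2)
for n in ["wrist","scene"]:
    m=env.camera_model(n); p,d=env.camera(n); pickle.dump((p,d,m),open(n+"8.pkl","wb")); cv2.imwrite(f"pics/{n}8.png",p)
    if n=="scene": crop(p,250,190,150,110,5,"scene8c.png")
plan(env,jig(0,-10.5,70),JY+np.pi/2)
E
```

```text
t=11.62 pos [516.4 -68.9 144. ] rot [-3.1391e+00  1.2000e-03  1.4217e+00] F [-0.3  0.7 -1.2] op 0.347
shares [-0.0032  0.0044  0.3699] [-0.0016  0.0008  0.0001]
t=11.72 pos [516.5 -68.5 144.5] rot [-3.1399e+00  1.4000e-03  1.4231e+00] F [-0.4 -0.2 -0.9] op 0.354
shares [-0.0056  0.0037  0.3723] [-0.0011  0.0009  0.0009]
```

View pics/wrist8.png

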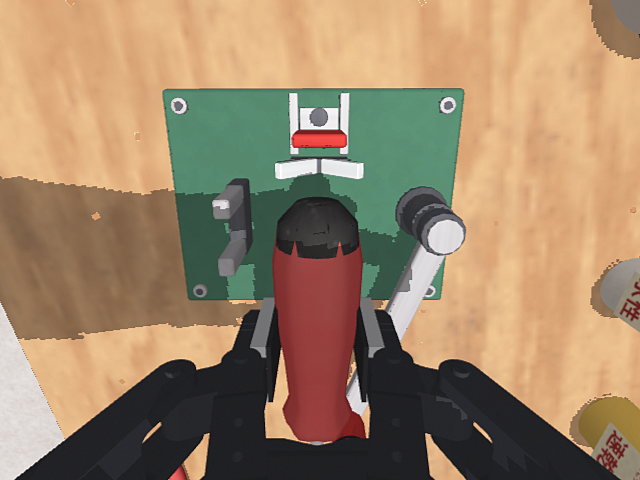

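View pics/scene8c.png

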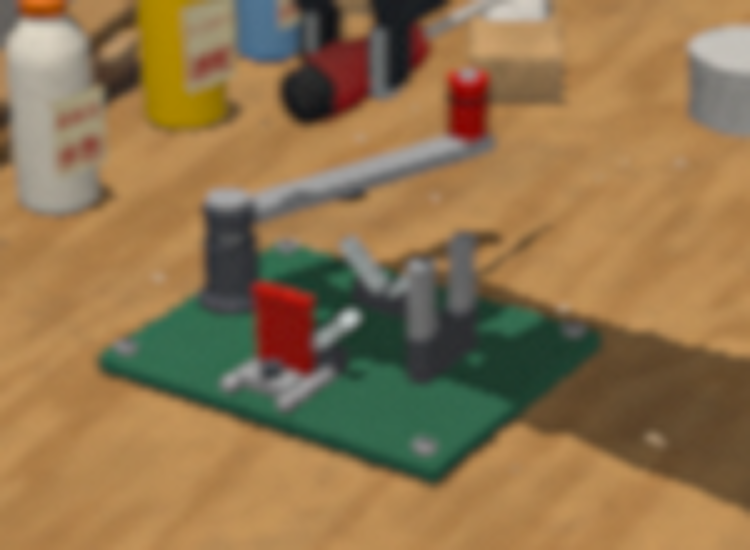

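```bash
python3 - <<'E'
from h import *
p,d,m=load("wrist8"); crop(p,255,80,130,130,5.5,"w8c.png")
r,t=RT(m);print(-r.T@t, r.T@[0,0,1])
tcp=np.array([516.5,-68.7,144.2]);rr=R.from_euler("xyz",[-3.1395,.0013,1.422])
for y in (51.5,58): print(proj(m,[jig(16,y,61),jig(-16,y,61)]).round(1))
print(proj(m,[jig(x,y,47) for y in (30,40) for x in (-28,28)]).round(1))
E
```

```text
[530.14941226  15.148907   286.71718077] [-0.0515123  -0.32405091 -0.94463617]
[[345.  148.5]
 [289.5 148.5]]
[[345.3 136.9]
 [289.3 136.9]]
[[272.9 180.9]
 [361.7 181. ]
 [272.3 164.9]
 [362.4 165. ]]
```

View pics/w8c.png

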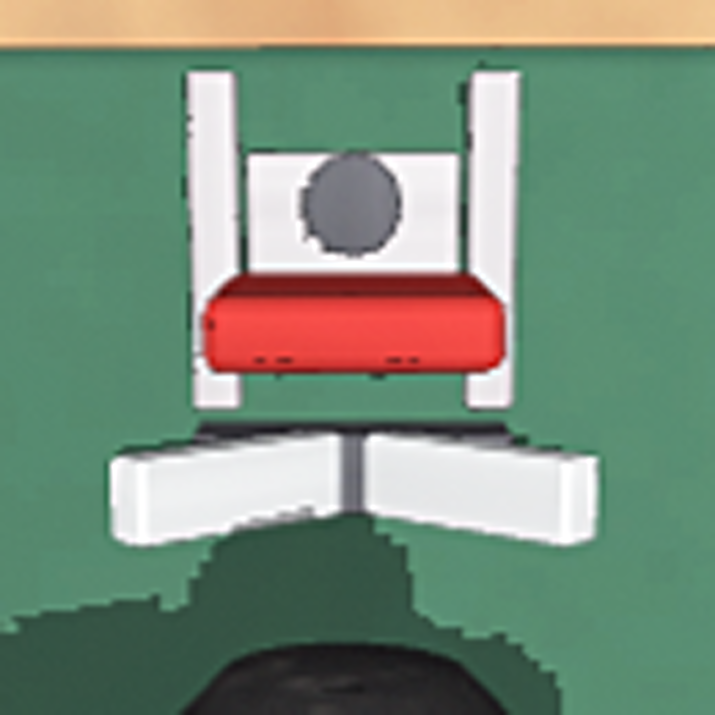

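```bash
python3 - <<'E'
from h import *
p,d,m=load("wrist8"); tcp=np.array([516.5,-68.7,144.2]);rr=R.from_euler("xyz",[np.pi,0,1.422])
f=lambda u,v,z: rr.inv().apply(unproj_z(m,u,v,z)-tcp).round(1)
for v in [270,300,330,360]:
    row=p[v,260:380].astype(int); xs=np.where((row[:,2]-row[:,0]>40))[0]+260
    print(v,xs.min(),xs.max(),f((xs.min()+xs.max())/2,v,155.7))
print("butt",f(318,198,155.7)); print("V",f(319.5,179.1,47),f(319.5,162.7,47),f(319.4,179,22)); print("stop",f(319.5,147.6,61))
print("L/R Vends",f(275,171,47),f(364.1,171,47))
E
```

```text
270 273 361 [ 26.7   0.7 -11.5]
300 260 379 [ 14.1   1.7 -11.5]
330 279 355 [  0.8   0.7 -11.5]
360 279 354 [-13.3   0.6 -11.5]
butt [ 54.1   1.1 -11.5]
V [40.7  2.  97.2] [50.9  2.  97.2] [ 36.1   2.  122.2]
stop [61.5  1.9 83.2]
L/R Vends [ 45.7 -25.8  97.2] [45.8 29.9 97.2]
```

>>> {"name": "move_arm", "arguments": {
  "targets": [
    [0, 0.006, 0.15, 0, 0, 0],
    [0, 0.006, 0.3, 0, 0, 0],
    [0, 0.006, 0.42, 0, 0, 0],
    [0, 0.006, 0.48, 0, 0, 0],
    [0, 0.006, 0.5, -0.001, 0, 0]
  ]
}}

```text
clock: 12.35
eef_pos: [517.6, -68.2, 44.2]
tcp_rot: [-3.141, 0.001, 1.424]
contact_force: [-0.0, -0.4, 0.4]
opening: 0.351
```

```bash
python3 - <<'E'
from station import env
from h import *
plan(env,jig(1.3,-10.5,35),JY+np.pi/2)
for n in ["wrist","scene"]:
    m=env.camera_model(n); p,d=env.camera(n); pickle.dump((p,d,m),open(n+"9.pkl","wb")); cv2.imwrite(f"pics/{n}9.png",p)
    if n=="scene": crop(p,250,190,150,110,5,"scene9c.png")
plan(env,jig(1.3,-10.5,35),JY+np.pi/2)
E
```

```text
t=12.35 pos [517.6 -68.2  44.2] rot [-3.1412e+00  1.3000e-03  1.4239e+00] F [-0.  -0.4  0.4] op 0.351
shares [-0.0084  0.0046  0.0462] [-0.0003  0.0008  0.0015]
t=12.45 pos [517.7 -68.5  44.8] rot [3.1413e+00 1.4000e-03 1.4235e+00] F [ 0.3  0.4 -1.1] op 0.352
shares [-0.0069  0.0036  0.0488] [0.0002 0.0009 0.0012]
```

View pics/wrist9.png

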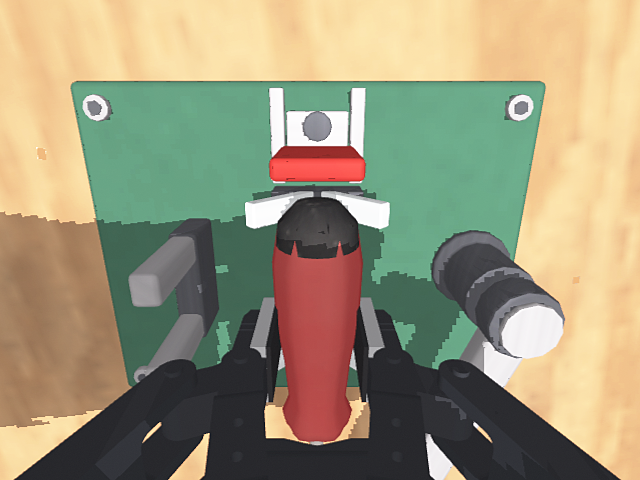

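View pics/scene9c.png

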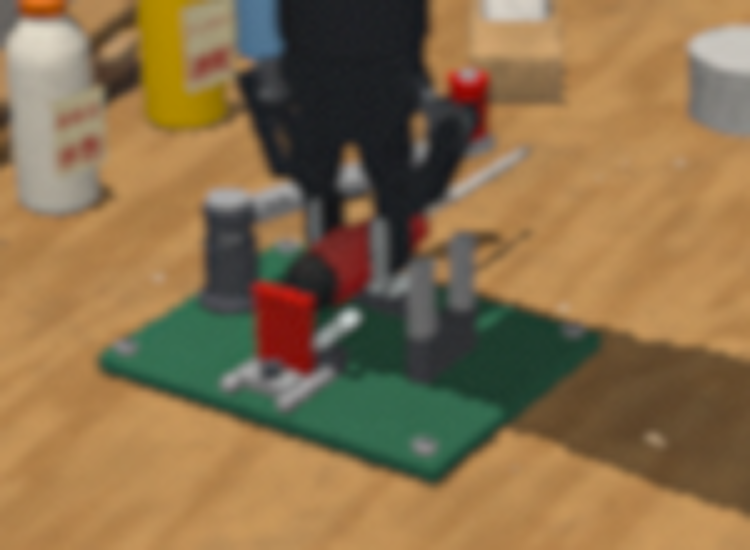

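Everything is aligned: V centre at u=317.5, handle at 317 and stop at 317.5. I'll lower gently into the V-rests.

>>> {"name": "move_arm", "arguments": {
  "targets": [
    [0, 0.001, 0.015, 0, 0, 0.001],
    [0, 0.001, 0.03, 0, 0, 0.001],
    [0, 0.001, 0.04, 0, 0, 0.001],
    [0, 0.001, 0.043, 0, 0, 0.001]
  ]
}}

```text
clock: 12.95
eef_pos: [517.9, -68.6, 36.1]
tcp_rot: [3.141, 0.001, 1.422]
contact_force: [0.0, -0.5, -0.8]
opening: 0.346
```

```bash
python3 - <<'E'
from h import *
p,d,m=load("wrist9"); rr=R.from_euler("xyz",[np.pi,0,1.4237]);tcp=np.array([517.6,-68.3,44.5])
f=lambda u,v,z: rr.inv().apply(unproj_z(m,u,v,z)-tcp).round(1)
print(f(318,197,56),f(317.5,181.5,61),f(317.5,181,56))
from station import env
s=env.observe();print(s["eef_pos"],s["contact_force"],s["ft_torque"],s["tcp_rot"])
E
```

```text
[ 54.8   1.1 -11.5] [ 61.3   0.9 -16.5] [ 60.5   0.9 -11.5]
[517.89622955 -68.56488615  36.08141598] [ 0.03292312 -0.52067952 -0.81269566] [ 0.00643844  0.00864235 -0.07068861] [3.14136262e+00 1.39484013e-03 1.42187653e+00]
```

Gap to the stop is about 6.5–7 mm. There's no contact yet, so I'll go down in small steps.

>>> {"name": "move_arm", "arguments": {
  "targets": [
    [0, 0, 0.005, 0, 0, 0],
    [0, 0, 0.008, 0, 0, 0],
    [0, 0, 0.008, 0, 0, 0]
  ]
}}

```text
clock: 13.32
eef_pos: [518.0, -68.5, 34.9]
tcp_rot: [3.141, 0.001, 1.422]
contact_force: [-2.1, 3.1, 5.2]
opening: 0.347
```

>>> {"name": "move_arm", "arguments": {
  "targets": [
    [0, 0, 0.005, 0, 0, 0],
    [0, 0, 0.005, 0, 0, 0]
  ]
}}

```text
clock: 13.58
eef_pos: [518.1, -68.4, 34.7]
tcp_rot: [3.141, 0.001, 1.422]
contact_force: [-6.2, 1.1, 12.2]
opening: 0.35
```

>>> {"name": "move_arm", "arguments": {
  "targets": [
    [0, 0, 0, 0, 0, 0],
    [0, 0, 0, 0, 0, 0],
    [0, 0, 0, 0, 0, 0]
  ],
  "fingers": -0.1
}}

```text
clock: 13.95
eef_pos: [518.1, -68.4, 34.6]
tcp_rot: [3.141, 0.001, 1.422]
contact_force: [0.9, 0.7, -0.4]
opening: 0.446
```

```bash
python3 - <<'E'
from station import env
from h import *
plan(env,jig(1.3,-10.5,35),JY+np.pi/2)
for n in ["wrist"]:
    m=env.camera_model(n); p,d=env.camera(n); pickle.dump((p,d,m),open(n+"10.pkl","wb")); cv2.imwrite(f"pics/{n}10.png",p)
E
```

```text
t=13.95 pos [518.1 -68.4  34.6] rot [3.1408e+00 1.3000e-03 1.4219e+00] F [ 0.9  0.7 -0.4] op 0.446
shares [-0.0075  0.0017 -0.0021] [0.0005 0.0008 0.0002]
```

View pics/wrist10.png

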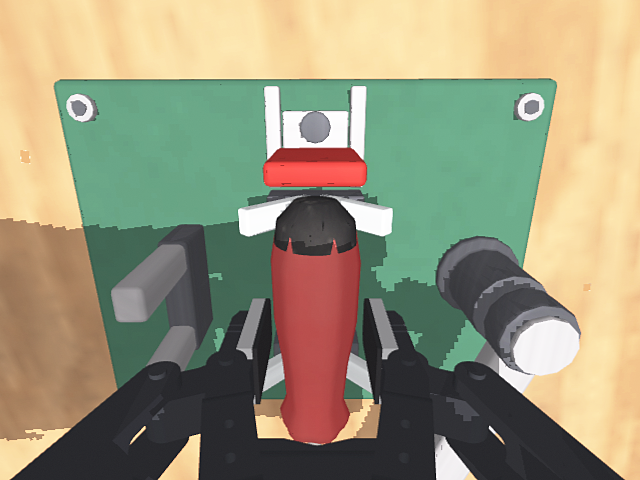

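>>> {"name": "move_arm", "arguments": {
  "targets": [
    [0, -0.005, 0, 0, 0, 0],
    [0, -0.005, 0, 0, 0, 0]
  ]
}}

```text
clock: 14.25
eef_pos: [517.0, -68.3, 34.6]
tcp_rot: [3.141, 0.001, 1.422]
contact_force: [-0.7, 0.4, 0.5]
opening: 0.449
```

>>> {"name": "move_arm", "arguments": {
  "targets": [
    [0, 0, 0, 0, 0, 0],
    [0, 0, 0, 0, 0, 0],
    [0, 0, 0, 0, 0, 0]
  ],
  "fingers": -0.6
}}

```text
clock: 14.62
eef_pos: [517.3, -68.3, 34.8]
tcp_rot: [3.14, 0.001, 1.422]
contact_force: [0.1, 0.5, 4.3]
opening: 0.348
```

>>> {"name": "move_arm", "arguments": {
  "targets": [
    [0.005, 0, -0.002, 0, 0, 0],
    [0.01, 0, -0.002, 0, 0, 0],
    [0.015, 0, -0.002, 0, 0, 0],
    [0.018, 0, -0.002, 0, 0, 0],
    [0.018, 0, -0.002, 0, 0, 0]
  ]
}}

```text
clock: 15.25
eef_pos: [517.8, -64.7, 35.1]
tcp_rot: [3.14, 0.001, 1.422]
contact_force: [-0.2, -1.9, 0.4]
opening: 0.349
```

```bash
python3 - <<'E'
from station import env
from h import *
plan(env,jig(1.3,-10.5,35),JY+np.pi/2)
for n in ["wrist"]:
    m=env.camera_model(n); p,d=env.camera(n); pickle.dump((p,d,m),open(n+"11.pkl","wb")); crop(p,230,70,180,180,4,f"{n}11.png")
E
```

```text
t=15.25 pos [517.8 -64.7  35.1] rot [3.1404e+00 1.2000e-03 1.4219e+00] F [-0.2 -1.9  0.4] op 0.349
shares [-0.0259  0.0062  0.0007] [0.0007 0.0008 0.0002]
```

View pics/wrist11.png

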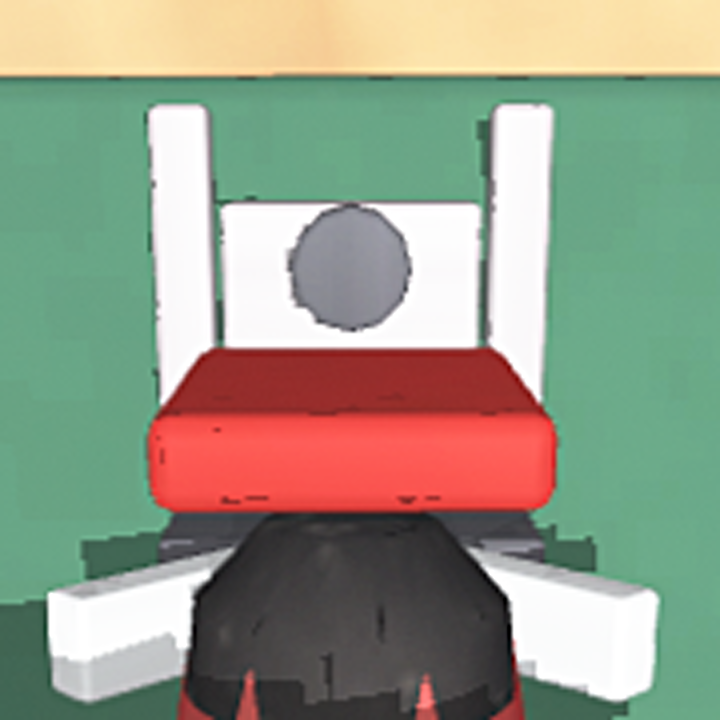

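>>> {"name": "move_arm", "arguments": {
  "targets": [
    [0.005, 0, 0, 0, 0, 0],
    [0.008, 0, 0, 0, 0, 0],
    [0.008, 0, 0, 0, 0, 0]
  ]
}}

```text
clock: 15.68
eef_pos: [517.9, -63.1, 35.1]
tcp_rot: [3.141, 0.001, 1.422]
contact_force: [-1.1, -3.2, 2.5]
opening: 0.348
```

>>> {"name": "move_arm", "arguments": {
  "targets": [
    [0.003, 0, 0, 0, 0, 0],
    [0.003, 0, 0, 0, 0, 0]
  ]
}}

```text
clock: 15.92
eef_pos: [518.0, -62.5, 35.2]
tcp_rot: [3.141, 0.001, 1.422]
contact_force: [-1.6, -3.6, 2.0]
opening: 0.351
```

>>> {"name": "move_arm", "arguments": {
  "targets": [
    [0.003, 0, 0, 0, 0, 0],
    [0.003, 0, 0, 0, 0, 0]
  ]
}}

```text
clock: 16.18
eef_pos: [518.1, -62.0, 35.2]
tcp_rot: [3.14, 0.001, 1.422]
contact_force: [-2.7, -4.4, 3.2]
opening: 0.351
```

>>> {"name": "move_arm", "arguments": {
  "targets": [
    [0.003, 0, 0, 0, 0, 0],
    [0.003, 0, 0, 0, 0, 0]
  ]
}}

```text
clock: 16.42
eef_pos: [518.2, -61.5, 35.3]
tcp_rot: [3.14, 0.002, 1.422]
contact_force: [-0.9, -4.9, 2.9]
opening: 0.352
```

```bash
python3 - <<'E'
from station import env
from h import *
for n in ["wrist","scene"]:
    m=env.camera_model(n); p,d=env.camera(n); pickle.dump((p,d,m),open(n+"12.pkl","wb")); crop(p,*((230,70,180,180,4) if n=="wrist" else (280,225,60,60,10)),f"{n}12.png")
plan(env,jig(1.3,-10.5,35),JY+np.pi/2)
E
```

```text
t=16.52 pos [518.2 -61.5  35.3] rot [3.1405e+00 1.5000e-03 1.4219e+00] F [-1.  -4.9  2.6] op 0.352
shares [-0.0421  0.0063  0.0014] [0.0007 0.001  0.0002]
```

View pics/wrist12.png

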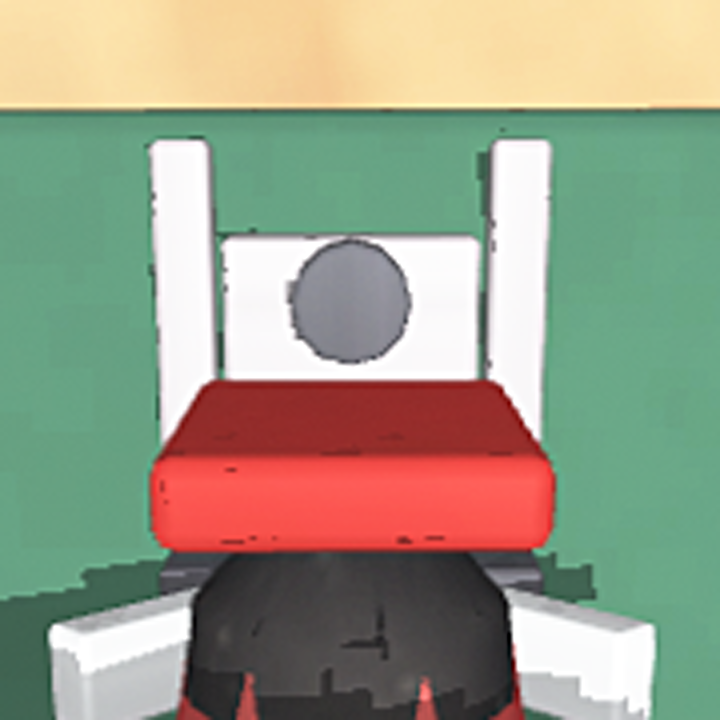

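View pics/scene12.png

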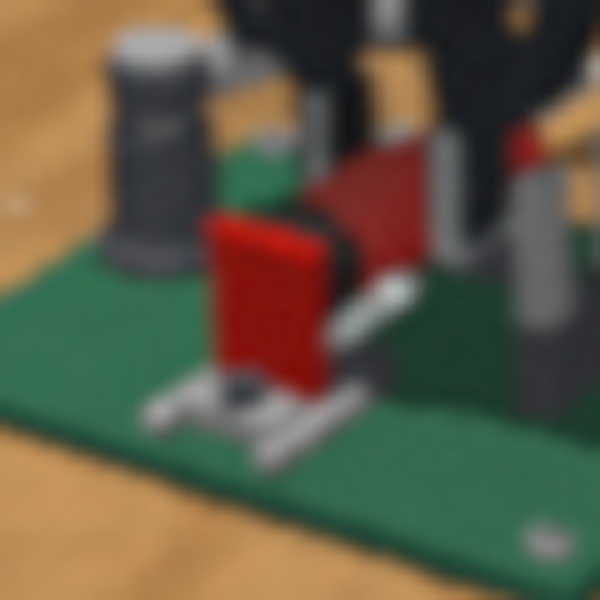

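>>> {"name": "move_arm", "arguments": {
  "targets": [
    [0.003, 0, 0.001, 0, 0, 0],
    [0.003, 0, 0.001, 0, 0, 0]
  ]
}}

```text
clock: 16.77
eef_pos: [518.3, -61.2, 35.2]
tcp_rot: [3.14, 0.002, 1.422]
contact_force: [-1.6, -6.5, 3.9]
opening: 0.346
```

>>> {"name": "move_arm", "arguments": {
  "targets": [
    [0.003, 0, 0, 0, 0, 0],
    [0.003, 0, 0, 0, 0, 0]
  ]
}}

```text
clock: 17.02
eef_pos: [518.4, -61.1, 35.3]
tcp_rot: [3.14, 0.003, 1.422]
contact_force: [-3.6, -8.6, 4.3]
opening: 0.347
```

Contact: the motion stalled while the push rose to 8.6 N, of which 4–5 N is friction. I'll release and inspect.

>>> {"name": "move_arm", "arguments": {
  "targets": [
    [0, 0, 0, 0, 0, 0],
    [0, 0, 0, 0, 0, 0],
    [0, 0, 0, 0, 0, 0]
  ],
  "fingers": 0.05
}}

```text
clock: 17.4
eef_pos: [518.3, -60.8, 35.2]
tcp_rot: [3.141, 0.003, 1.422]
contact_force: [0.4, -0.4, 0.8]
opening: 0.523
```

>>> {"name": "move_arm", "arguments": {
  "targets": [
    [0, 0, -0.1, 0, 0, 0],
    [0, 0, -0.3, 0, 0, 0],
    [0, 0, -0.6, 0, 0, 0],
    [-0.1, 0, -0.75, 0, 0, 0],
    [-0.2, 0, -0.75, 0, 0, 0]
  ]
}}

```text
clock: 18.02
eef_pos: [513.1, -100.4, 188.0]
tcp_rot: [3.136, 0.003, 1.423]
contact_force: [-0.2, -0.4, -0.5]
opening: 0.528
```

```bash
python3 - <<'E'
from station import env
from h import *
for n in ["wrist","scene"]:
    m=env.camera_model(n); p,d=env.camera(n); pickle.dump((p,d,m),open(n+"13.pkl","wb")); cv2.imwrite(f"pics/{n}13.png",p)
    if n=="scene": crop(p,280,225,60,60,10,"scene13c.png")
plan(env,jig(1.3,-10.5,35),JY+np.pi/2)
E
```

```text
t=18.12 pos [ 512.2 -101.1  185.7] rot [3.1398e+00 2.6000e-03 1.4208e+00] F [-0.4  0.7 -0.6] op 0.525
shares [0.1603 0.0054 0.7529] [ 0.0011  0.0017 -0.0005]
```

View pics/wrist13.png

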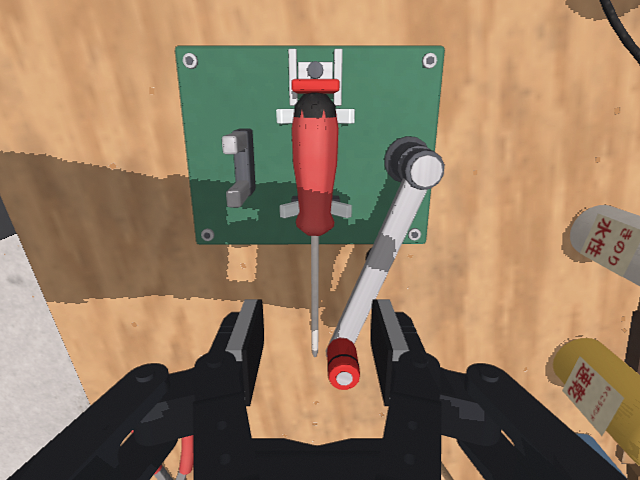

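View pics/scene13c.png

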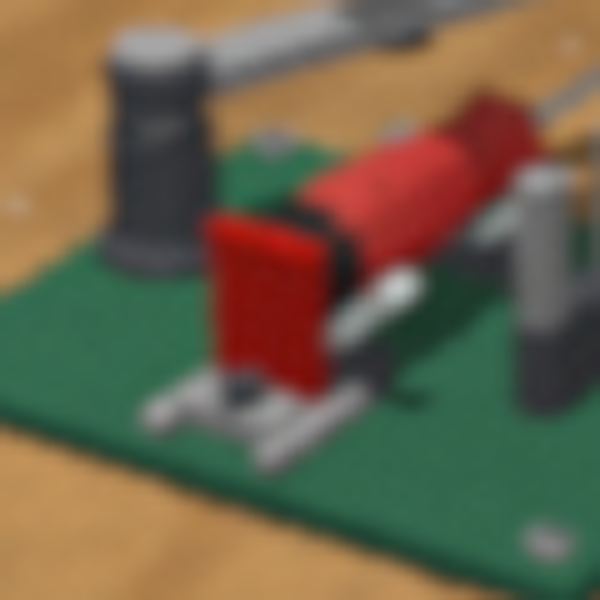

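The handle lies in both V-rests with its butt (315,95) at the stop; the knob is at (343,375). I'll check the stop setting and the gap numerically.

```bash
python3 - <<'E'
from h import *
p,d,m=load("wrist13"); rr=R.from_euler("xyz",[np.pi,0,JY+np.pi/2]); 
f=lambda u,v,z: (rr.inv().apply(unproj_z(m,u,v,z)-jig(0,0,0))).round(1)
print("stop front",f(316,92,61),"tip",f(315,356,45),"handle end",f(315,235,45),"knob",f(343.5,379,101),"V1",f(315.5,117,47),"V2",f(315.5,210,47))
crop(p,270,35,90,90,8,"w13c.png")
a,_,_=load("scene0");b,_,_=load("scene13")
A=cv2.cvtColor(a,6)[240:275,298:316];B=cv2.cvtColor(b,6)[240:275,298:316]
ga=a[248:266,299:316].astype(int);print(np.abs(a[243:268,300:313].astype(int)-b[243:268,300:313]).mean())
ra=(a[...,2].astype(int)-a[...,1]>80)[235:275,290:320];rb=(b[...,2].astype(int)-b[...,1]>80)[235:275,290:320]
for n,r in(("0",ra),("13",rb)): ys,xs=np.where(r[15:]);print(n,xs.min(),xs.max(),ys.max(),r.sum())
E
```

```text
stop front [ 51.5   1.5 -61. ] tip [-166.6    0.9  -45. ] handle end [-53.4   0.9 -45. ] knob [-145.3   21.6 -101. ] V1 [ 35.3   1.2 -47. ] V2 [-32.6   1.2 -47. ]
9.137435897435898
0 12 21 13 143
13 11 29 13 219
```

View pics/w13c.png

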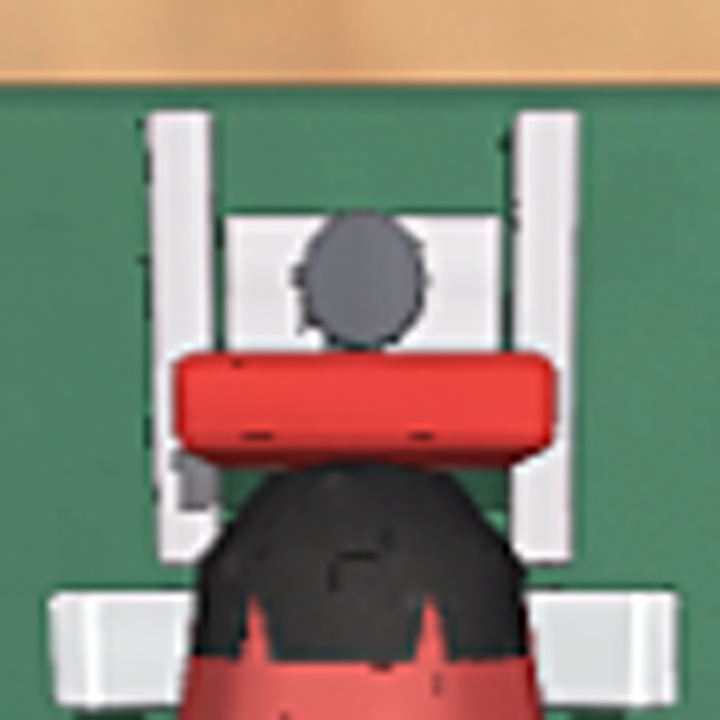

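```bash
python3 - <<'E'
from station import env
from h import *
plan(env,[518.3,-205.2,125],1.054)
E
```

```text
t=18.12 pos [ 512.2 -101.1  185.7] rot [3.1398e+00 2.6000e-03 1.4208e+00] F [-0.4  0.7 -0.6] op 0.525
shares [-0.5094  0.1076  0.3048] [0.0014 0.0014 0.2335]
```

>>> {"name": "move_arm", "arguments": {
  "targets": [
    [-0.2, 0.05, 0.03, 0, 0, 0.1],
    [-0.51, 0.1076, 0.1, 0.001, 0.001, 0.2],
    [-0.51, 0.1076, 0.25, 0.001, 0.001, 0.2335],
    [-0.51, 0.1076, 0.3, 0.001, 0.001, 0.2335],
    [-0.51, 0.1076, 0.3, 0.001, 0.001, 0.2335]
  ],
  "fingers": 0.3
}}

```text
clock: 18.75
eef_pos: [518.3, -204.4, 125.7]
tcp_rot: [-3.141, 0.001, 1.056]
contact_force: [-0.1, -0.4, -0.2]
opening: 0.647
```

```bash
python3 - <<'E'
from station import env
from h import *
for n in ["wrist"]:
    m=env.camera_model(n); p,d=env.camera(n); pickle.dump((p,d,m),open(n+"14.pkl","wb")); cv2.imwrite(f"pics/{n}14.png",p)
plan(env,[518.3,-205.2,70],1.054)
E
```

```text
t=18.80 pos [ 518.7 -204.5  126.6] rot [3.1405e+00 5.0000e-04 1.0562e+00] F [-0.6 -1.   0.2] op 0.647
shares [-0.0038 -0.0003  0.2829] [0.0007 0.0003 0.0014]
```

View pics/wrist14.png

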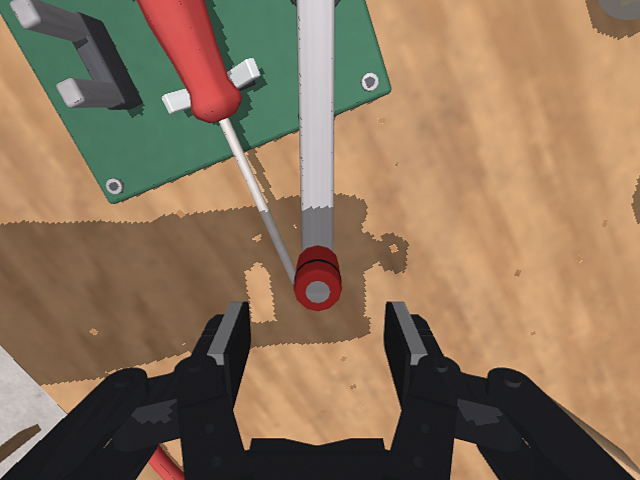

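The knob (318,290) is centred between the fingers, so I'll descend, grip and lift.

>>> {"name": "move_arm", "arguments": {
  "targets": [
    [-0.002, 0, 0.1, 0, 0, 0],
    [-0.003, 0, 0.2, 0, 0, 0],
    [-0.003, 0, 0.26, 0, 0, 0.001],
    [-0.003, 0, 0.283, 0, 0, 0.001],
    [-0.003, 0, 0.283, 0, 0, 0.001]
  ]
}}

```text
clock: 19.42
eef_pos: [518.7, -205.1, 70.5]
tcp_rot: [3.14, 0.0, 1.055]
contact_force: [1.1, 0.7, -0.3]
opening: 0.653
```

>>> {"name": "move_arm", "arguments": {
  "targets": [
    [0, 0, 0, 0, 0, 0],
    [0, 0, 0, 0, 0, 0],
    [0, 0, 0, 0, 0, 0],
    [0, 0, 0, 0, 0, 0]
  ],
  "fingers": -1
}}

```text
clock: 19.92
eef_pos: [518.8, -205.2, 70.7]
tcp_rot: [3.139, 0.0, 1.055]
contact_force: [-0.4, -1.0, 1.7]
opening: 0.26
```

>>> {"name": "move_arm", "arguments": {
  "targets": [
    [0, 0, -0.03, 0, 0, 0],
    [0, 0, -0.07, 0, 0, 0],
    [0, 0, -0.12, 0, 0, 0],
    [0, 0, -0.16, 0, 0, 0],
    [0, 0, -0.17, 0, 0, 0]
  ]
}}

```text
clock: 20.55
eef_pos: [518.5, -204.1, 104.0]
tcp_rot: [3.141, -0.0, 1.055]
contact_force: [4.7, 5.4, -11.1]
opening: 0.261
```

```bash
python3 bar.py
```

```text
theta 1.2133 r 152.8 yawtheta 1.2044 z 104.0 F [  4.7   5.4 -11.1] T [ 0.43 -0.59 -0.22] t 20.55
```

>>> {"name": "move_arm", "arguments": {
  "targets": [
    [0.0056, -0.0928, 0, 0, 0, 0.0764],
    [0.0222, -0.1842, 0, 0, 0, 0.1528],
    [0.0496, -0.273, 0, 0, 0, 0.2292],
    [0.0875, -0.3579, 0, 0, 0, 0.3056],
    [0.1353, -0.4376, 0, 0, 0, 0.382]
  ]
}}

```text
clock: 21.18
eef_pos: [455.0, -136.9, 103.4]
tcp_rot: [-3.141, 0.0, 0.451]
contact_force: [8.2, -0.4, -11.3]
opening: 0.262
```

```bash
python3 bar.py;python3 - <<'E'
from station import env
from h import *
plan(env,[440.6,-48.6,104],-0.151)
E
```

```text
theta 0.5984 r 152.8 yawtheta 0.5999 z 103.4 F [  8.2  -0.4 -11.3] T [-0.21 -0.95 -0.43] t 21.18
t=21.18 pos [ 455.  -136.9  103.4] rot [-3.1409e+00  2.0000e-04  4.5070e-01] F [  8.2  -0.4 -11.3] op 0.262
shares [ 0.1275 -0.4289 -0.0028] [-4.000e-04  3.000e-04  3.831e-01]
```

>>> {"name": "move_arm", "arguments": {
  "targets": [
    [0.0056, -0.092, 0, 0, 0, 0.0764],
    [0.0222, -0.182, 0, 0, 0, 0.1528],
    [0.049, -0.27, 0, 0, 0, 0.2292],
    [0.087, -0.354, 0, 0, 0, 0.3056],
    [0.127, -0.426, 0, 0, 0, 0.378]
  ]
}}

```text
clock: 21.8
eef_pos: [441.0, -48.7, 103.2]
tcp_rot: [-3.141, -0.0, -0.147]
contact_force: [13.1, -3.3, -10.5]
opening: 0.259
```

```bash
python3 bar.py;python3 - <<'E'
from station import env
from h import *
for n in ["wrist"]:
    m=env.camera_model(n); p,d=env.camera(n); pickle.dump((p,d,m),open(n+"15.pkl","wb")); cv2.imwrite(f"pics/{n}15.png",p)
plan(env,[440.6,-48.6,101],-0.151)
E
```

```text
theta 0.0061 r 153.2 yawtheta 0.0021 z 103.2 F [ 13.1  -3.3 -10.5] T [-0.54 -1.53 -0.14] t 21.80
t=21.85 pos [441.3 -47.5 103.3] rot [-3.1409e+00 -8.0000e-04 -1.5260e-01] F [  8.7  -2.6 -10.2] op 0.263
shares [-0.0026  0.0059  0.0116] [-0.0004 -0.0005 -0.001 ]
```

View pics/wrist15.png

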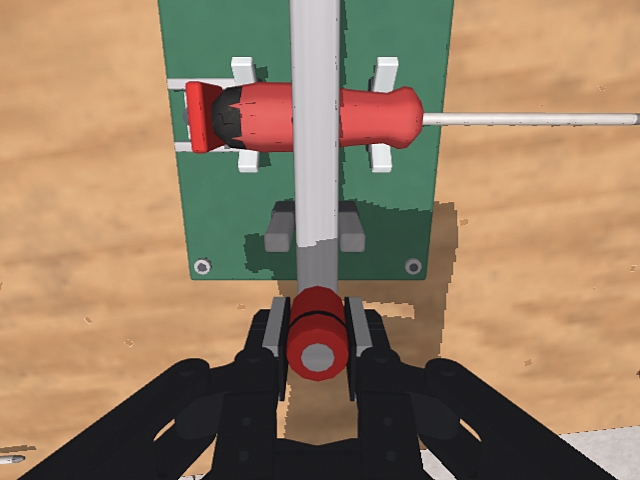

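The bar (297–338) lies midway between the prongs (inner edges about 292 and 341), over the handle. I'll lower it.

>>> {"name": "move_arm", "arguments": {
  "targets": [
    [0, 0.003, 0.02, 0, 0, 0],
    [0, 0.003, 0.045, 0, 0, 0],
    [0, 0.003, 0.07, 0, 0, 0],
    [0, 0.003, 0.095, 0, 0, 0],
    [0, 0.003, 0.11, 0, 0, 0]
  ]
}}

```text
clock: 22.48
eef_pos: [441.0, -48.1, 80.9]
tcp_rot: [-3.141, 0.0, -0.153]
contact_force: [-2.0, 0.2, 0.8]
opening: 0.262
```

```bash
python3 bar.py
```

```text
theta 0.0020 r 153.4 yawtheta -0.0036 z 80.9 F [-2.   0.2  0.8] T [ 0.11  0.49 -0.15] t 22.48
```

>>> {"name": "move_arm", "arguments": {
  "targets": [
    [0, 0, 0.005, 0, 0, 0],
    [0, 0, 0.005, 0, 0, 0]
  ]
}}

```text
clock: 22.72
eef_pos: [440.9, -48.0, 80.3]
tcp_rot: [-3.141, 0.0, -0.153]
contact_force: [-4.1, 0.6, 5.3]
opening: 0.262
```

```bash
python3 bar.py; python3 - <<'E'
from station import env
from h import *
for n in ["wrist","scene"]:
    m=env.camera_model(n); p,d=env.camera(n); pickle.dump((p,d,m),open(n+"16.pkl","wb")); cv2.imwrite(f"pics/{n}16.png",p)
    if n=="scene": crop(p,275,210,100,75,7,"scene16c.png")
E
```

```text
theta 0.0016 r 153.5 yawtheta -0.0036 z 80.3 F [-4.1  0.6  5.3] T [ 0.17  0.65 -0.09] t 22.73
```

View pics/scene16c.png

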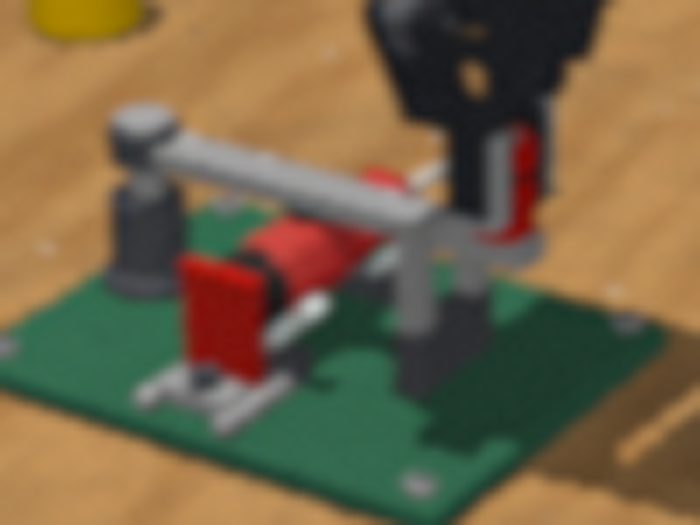

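View pics/wrist16.png

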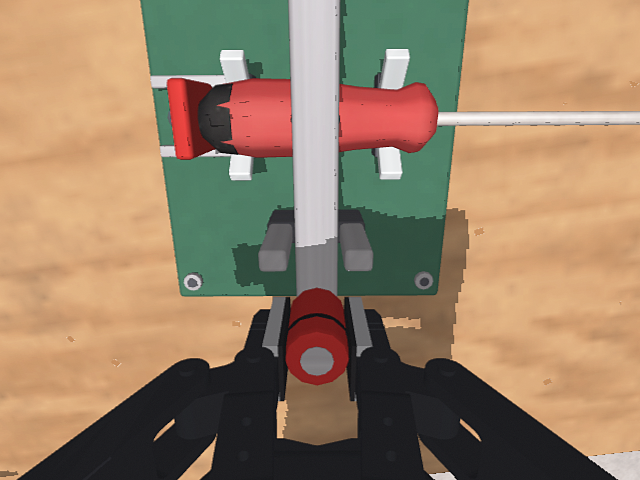

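```bash
python3 - <<'E'
from h import *
p,d,m=load("wrist16")
for n,(u,v) in dict(bar1=(317,60),bar2=(317,130),bar3=(317,200),bar4=(317,260),prL=(273,258),prR=(357,258),handle=(270,118),kn=(317,361),plate=(200,220)).items():
    z=np.median(d[v-2:v+3,u-2:u+3]); print(n,unproj_depth(m,u,v,z).round(1))
p,d,m=load("w3")
for n,(u,v) in dict(bar1=(317,60),bar2=(317,130),bar3=(317,200),prL=(278,242),kn=(317,361)).items():
    z=np.median(d[v-2:v+3,u-2:u+3]); print("w3",n,unproj_depth(m,u,v,z).round(1))
E
```

```text
bar1 [539.9 -62.4  73.1]
bar2 [516.1 -58.8  73.2]
bar3 [489.3 -54.7  73.1]
bar4 [463.8 -50.8  73.3]
prL [468.7 -33.2  76.4]
prR [463.5 -67.4  76.5]
handle [522.9 -40.6  60.4]
kn [440.7 -47.2 109.8]
plate [473.5  15.6  11.9]
w3 bar1 [539.8 -62.9  94.6]
w3 bar2 [515.8 -59.3  94.7]
w3 bar3 [489.  -55.2  94.7]
w3 prL [467.5 -33.5  76.1]
w3 kn [440.1 -47.8 131.5]
```

The bar's top is at about 72.5 mm, which gives a lift of about 0.0075. That puts it below the prong tips (76) and resting on the handle. I'll release and retreat.

>>> {"name": "move_arm", "arguments": {
  "targets": [
    [0, 0, 0, 0, 0, 0],
    [0, 0, 0, 0, 0, 0],
    [0, 0, 0, 0, 0, 0],
    [0, 0, 0, 0, 0, 0]
  ],
  "fingers": 0.4
}}

```text
clock: 23.32
eef_pos: [440.9, -48.0, 80.3]
tcp_rot: [-3.141, 0.0, -0.153]
contact_force: [1.4, -0.6, -0.2]
opening: 0.699
```

>>> {"name": "move_arm", "arguments": {
  "targets": [
    [0, 0, -0.05, 0, 0, 0],
    [0, 0, -0.2, 0, 0, 0],
    [0, 0, -0.5, 0, 0, 0],
    [-0.1, 0, -0.7, 0, 0, 0],
    [-0.2, 0, -0.75, 0, 0, 0]
  ]
}}

```text
clock: 23.95
eef_pos: [401.5, -42.1, 233.3]
tcp_rot: [-3.141, -0.004, -0.153]
contact_force: [-0.3, -1.6, -0.3]
opening: 0.699
```

```bash
python3 - <<'E'
from station import env
from h import *
for n in ["wrist","scene"]:
    m=env.camera_model(n); p,d=env.camera(n); pickle.dump((p,d,m),open(n+"17.pkl","wb")); cv2.imwrite(f"pics/{n}17.png",p)
    if n=="scene": crop(p,275,210,100,75,7,"scene17c.png")
    else:
        for k,P in dict(bar=jig(-20,0,72),bar2=jig(-40,0,72),prL=jig(-56,18,76)).items():
            u,v=proj(m,[P])[0].astype(int); z=np.median(d[v-2:v+3,u-2:u+3]); print(k,u,v,unproj_depth(m,u,v,z).round(1))
plan(env,[440,-48,200],JY)
E
```

```text
bar 316 87 [498.9 -55.7  72.4]
bar2 317 115 [479.3 -53.5  72.5]
prL 293 137 [466.4 -33.   76.2]
t=24.05 pos [400.8 -41.9 232.2] rot [-3.1409e+00 -2.8000e-03 -1.5270e-01] F [0.  0.3 0.4] op 0.696
shares [0.1978 0.0003 0.1614] [-0.0004 -0.0018 -0.0022]
```

View pics/wrist17.png

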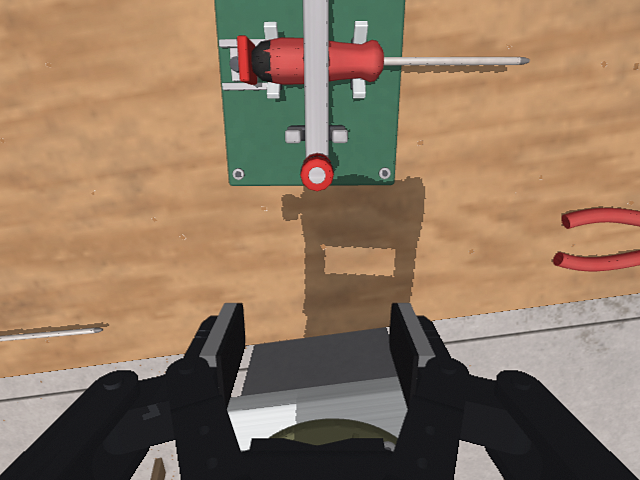

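View pics/scene17c.png

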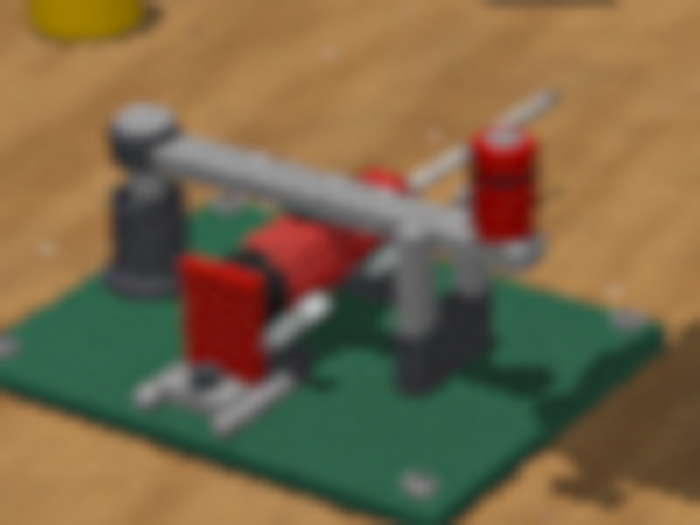

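The bar is down between the prongs at (294,134) and (339,134) and presses on the handle. One last enlarged check of the butt and the stop:

```bash
python3 - <<'E'
from h import *
p,d,m=load("wrist17"); crop(p,215,10,110,95,7,"w17c.png")
E
```

```text
(no output)
```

View pics/w17c.png

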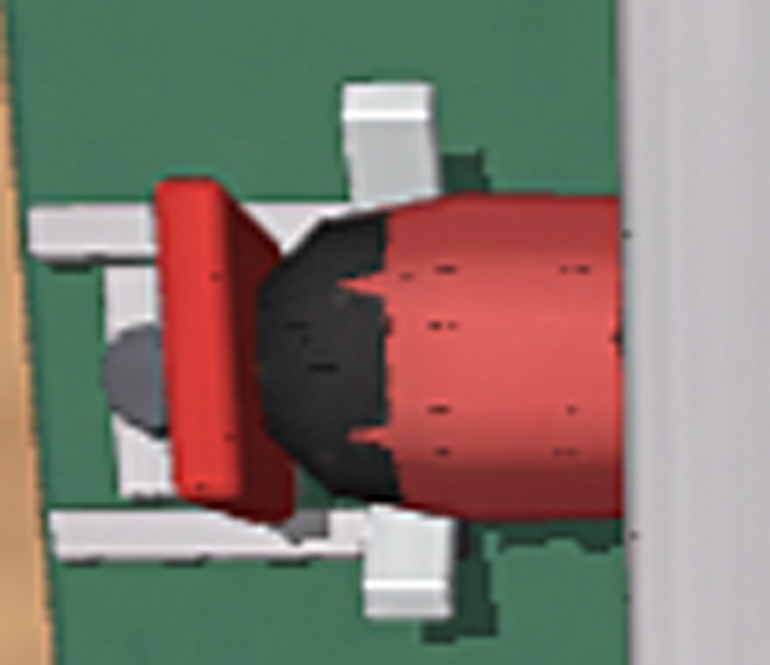

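```bash
python3 - <<'E'
from h import *
p,d,m=load("wrist17"); rr=R.from_euler("xyz",[np.pi,0,JY+np.pi/2])
f=lambda x,y,z: (rr.inv().apply(unproj_z(m,215+x/7,10+y/7,z)-jig(0,0,0))).round(2)
print("stop top edge mid",f(228,340,61)); print("butt silhouette",f(257,350,45),f(257,350,50)); print("rest edges",f(387,84,47),f(409,618,47))
print("stop face foot corner",f(290,520,25), "neck dark edge top",f(222,182,61),f(242,498,61))
# depth profile along axis row
for x in range(200,300,8):
    u=215+x/7; v=10+350/7; z=d[int(round(v)),int(round(u))]; P=unproj_depth(m,round(u),round(v),z); print(x,(rr.inv().apply(P-jig(0,0,0))).round(1))
E
```

```text
stop top edge mid [ 52.01   0.65 -61.  ]
butt silhouette [ 51.42   1.38 -45.  ] [ 50.65   0.84 -50.  ]
rest edges [ 35.42  27.56 -47.  ] [ 35.19 -27.13 -47.  ]
stop face foot corner [ 51.56 -15.39 -25.  ] neck dark edge top [ 51.72  15.83 -61.  ] [ 51.45 -15.07 -61.  ]
200 [ 54.6  -0.4 -62. ]
208 [ 54.1  -0.2 -60.3]
216 [ 53.3  -0.3 -60.5]
224 [ 52.6  -0.3 -60.6]
232 [ 52.   -0.1 -59.2]
240 [ 52.1   0.4 -54.3]
248 [ 52.1   0.9 -49.5]
256 [ 49.8   0.4 -54.1]
264 [ 48.8   0.2 -55.8]
272 [ 47.8   0.1 -57.1]
280 [ 47.2   0.1 -56.5]
288 [ 46.3   0.1 -57.3]
296 [ 45.5   0.  -57.6]
```

```bash
python3 - <<'E'
from station import env
print(env.finish_job(), env.observe()["clock"])
E
```

```text
the job is handed in; nothing more can be done
the job is handed in; nothing more can be done
```

The screwdriver is clamped in the jig and the job was handed in at about 24 s. I lifted the bar and set it down aside at about 1.21 rad. I then laid the handle in the V-rests, slid it back to the stop, brought the bar back between the prongs and lowered it onto the handle.

**Bar:** With the gripper away, its top measures about 72.5 mm, a lift of about 7.5 mm. That is below the prong tips (76 mm), so it rests on the handle. It was held until it stopped each time, so it never snapped down.

**Stop and butt:** The stop face measured 51.5 mm from the cradle at first and about 51.5–52 mm at the end, so within measuring accuracy it did not move. The butt is at about 51.4 mm, touching to within about 0.5 mm. The largest push while sliding was 8.6 N, part of it friction, against the stop's limit of about 16 N.

**Disagreements and limits:**
- The top and wrist cameras disagreed by 2–4 mm. I followed the wrist camera and corrected by eye.
- The tip position in one picture would put the butt about 2 mm further back. The force reading and the close-up contradict that.
- A before/after comparison of the stop in the scene picture was inconclusive.
- The knob slipped in the grip by up to about 3 mm while being lifted.
- I did not re-measure the other things on the bench. No planned move touched them.

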